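# Clip the valve key onto the snap hook of the bench stand

## Robot

A 6-joint arm with a two-finger parallel gripper is mounted at the origin on the work surface. World frame = base frame: x ahead of the robot, y to its left, z up, the work surface at z = 0. Lengths are in m, angles in degrees, forces in N, time in s.
With the tool pointing down it reaches from about 0.35 to 0.875 m from the base axis. Payload 4.2 kg.
Tool frame: the origin (TCP) lies midway between the tips of the shut fingers; the grasp point (between the pads) lies r.pinch_z behind it (r.pinch_z is the distance from the TCP to the grasp point, in m); z points along the fingers, y is the direction in which the jaws open and shut (so a half turn about z gives the same grasp; the last joint's range is limited). The gripper opens to 87 mm and grips with 3 to 60 N. Pads are 19 mm wide; open, the fingers measure 117 mm over their backs; the gripper's body (75 mm by 190 mm) begins 51 mm behind the grasp point.
Start: joints at [82.54, 22.042, 0.453, 0, -68.411, -14.817], TCP at [0.237, 0.578, 0.193] pointing down, gripper open.
Joint ranges: [-179.83, 179.83], [-69.29, 118.12], [-61.27, 80.66], [-181.25, 117.63], [-171.15, -9.14], [-177.46, 177.46]. Speed limits (degrees/s): [159.86, 159.86, 180, 180, 180, 180].

## Interface

Orientations are given as a 3x3 rotation matrix whose columns are the frame's x, y, z axes.
In Python, from station import r gives the robot as it stands. The module is installed in compiled form; this text tells all that it offers.
- The arm moves only by the tool play_rows, never from a script. Its argument "deltas" is a list of rows, each a list of 7 numbers: the shift along the tool's x, y, z in units of 25 mm (1.0 is 25 mm), then the turn, a rotation vector about the tool's x, y, z in units of 5 degrees (1.0 is 5 degrees), then the finger opening in mm, from 0 to 87. In form: [[tx, ty, tz, wx, wy, wz, fingers], ...]. A call has 1 to 12 rows; each row is the pose to reach, as a shift and turn from the pose commanded when the call began, along the tool's axes at that moment; what a row does not reach only later rows make up. A row lasts 1/10 s, in which the tool goes at most 50 mm and 8.59 degrees, less where a joint would pass 70% of its speed; a pose out of reach is approached as far as the arm can. A call with a gripper value outside its range is refused whole. The fingers move at their own pace and stop on an object; the grip force is fixed at half the most. Time passes only in rows, so rows that repeat a pose let the fingers close. It gives the time, the measured TCP pose, the force and the opening at its end, in the units of the state.
- r.sense(): the state, without advancing time (a new reading comes with each control period).
- r.capture(name): name is "scene" or "top"; returns a dict with "pixels" (400x640x3 uint8, red, green, blue), "camera_matrix" (3x3 intrinsics, pixels), "k1" (the pictures are not rectified: a ray, as slopes to the right and down, at radius r is drawn at 1 + k1 r^2 times it, then the intrinsics apply), "R" (3x3) and "t" (3): a world point X has camera coordinates R X + t. Camera axes: x right, y down, z forward; pixel columns grow to the right and rows downward; lengths in m; the calibration is good to about 2 mm. A picture is of the moment at which its call begins. There is no depth.
- r.finish_job(): hands the job in, once; it reports no verdict.
Trained networks look in the newest picture that a camera, given by its name, has taken for a name from the list of things; names that differ only in an ending like _2 or _b are one class to them, and where a whole thing is asked for, a point or a joint stands for the part that bears it (a point fixed in the world has none). Each returns a list of dicts, best first, with "score" (0 to 1); they miss things now and then, are a little off and sometimes report something else, mostly with a low value. They report only what shows in the picture. A call takes as long as a camera call. They do not tell look-alikes from the thing itself.
- r.spot_in(camera, target): "centre" ([x, y, z] in m, in world coordinates, good to about 4 mm: the middle of the surface that is visible of it).
- r.cut_out(camera, target): "region" (400x640 bool, what is visible of it).
The state is a dict: "time_s": time; "joints": joint angles; "joint_velocities": joint speeds; "effort": joint torques, N m; "tcp_pos": TCP position; "ee_rot": TCP orientation; "wrist_force": force on the tool from outside, world axes, zero at the start; "moment": the same for the moment, N m; "gripper_width": opening from 0.0 (shut) to 1.0 (fully open).
Only numpy, scipy, OpenCV 4.12 (cv2) and the standard library are available. Lean on these libraries where they do the work, as an engineer would, in place of code of your own. Each camera call takes 0.05 s, during which the arm holds its last target.

## Task

Draw the valve key, the tool with the eye, out of the tool block and clip it onto the snap hook on the stand: push its eye gently, with less than 15 N, against the sprung gate until the eye has passed inside and the gate has snapped shut behind it. Then let go so that the key hangs still and upright from the hook; never force the hook, and leave the driver in the block and the other things on the bench where they are.

Things in the scene. Friction and masses are not known exactly. Their poses are not given: they have to be found in the camera images.
- key: Valve key, 134 mm tall, about 150 g, upright in the block at the start. Origin: centre of its bottom end, z up. From the bottom: square steel shank 12 x 12 mm to z = 54, collar 20 mm across (z 51 to 62), eye ring, short neck, flat white paddle grip on top. Heaviest at the bottom: it hangs upright by its eye.
- key_eye (a point): Centre of the key's round steel eye, 80 mm above the key's origin. Inner diameter 24 mm, outer 40 mm, bar 8 mm thick; the ring lies in the key's y-z plane and the hole runs along the key's x.
- key_grip (a point): Centre of the key's paddle grip, 38 mm above the eye's centre: 10 mm thick (key's x), 36 mm wide (y), 32 mm tall. Pinch it across its thickness, from above.
- stand: Fixed stand carrying a steel snap hook that lies level at 150 mm height. Origin on the bench below mouth; x = direction in which an eye is pushed in, towards the post; z up. Base plate 12 mm thick (x 50 to 180, y -40 to 70 mm), post at x = 120, y = 15, clamp head (34 mm cube) round the hook's stem at x 103 to 137. Nothing stands above the hook.
- mouth (a point): Nominal crossing of tip bar and shut gate, on the stand 150 mm up. The hook is a U of 8 mm bar open to -x: free tip bar along y = 0 (its end at x = -3 mm), back bar along y = 30. ATTENTION: the hook is clamped up to 18 mm farther out or in along the stand's x than nominal, different each time and not in any reading. The eye goes over the tip bar, one side of the ring in the mouth (y 4 to 26).
- bowl (a point): Nominal inner face of the U's closed end, at the tip bar, 35 mm inside mouth along the stand's x (shifted with the hook by the same unread amount, up to 18 mm). The middle of the ring's bar meets the closed end 31 mm beyond the true gate line: stop before it or touch it only lightly; the hook must not be pushed with more than 15 N.
- gate (a joint): Angle of the sprung gate, a 6 mm bar shutting the mouth from its hinge on the back bar (stand's y = 30 mm) to the tip bar: 0 shut, grows as it is pushed inward, 1.45 rad at most; springs back by itself. It takes about 4 to 9 N and slips off and snaps shut once the ring is about 23 to 29 mm beyond the gate's line.
- block: Fixed grey tool block 60 x 130 x 50 mm, origin at the centre of its underside. Two square sockets, 14 mm wide and 40 mm deep, at y = -35 and +35 mm; the key stands in one, the driver in the other (either way round), both turned as the block is. Draw tools straight up by at least 45 mm.
- driver: Plain driver without an eye, 114 mm tall, round white handle 26 mm across, standing in the block's other socket; origin at its bottom end. Leave it.
- bottle: Amber glass bottle, 60 mm across, 120 mm tall, origin at the centre of its underside. Leave it.
- meter: White hand-held flow meter lying on the bench, 70 x 100 x 34 mm, origin at the centre of its underside. Leave it.
There are look-alikes about, which are no part of the job. Of the things shaped like the key, the bare steel one is meant.

How it is judged:
By the outcome, as a careful person would: the job done as asked, in the order asked, and still so for the second after the job is handed in, with the robot touching nothing.
It also fails if it takes over 72 s, if anything falls off the work surface, if the arm or the gripper's body presses on something with over 40 N, if the wrist force passes 120 N, or if a joint passes its speed limit or range.

## Working session

There is one attempt and no reset: what is moved stays moved. The work goes in short steps, Python scripts to look and compute and a tool call to move; the robot and the scene stay as the last step left them, time stands still between calls to the robot, and variables do not carry over. Pictures are saved under pics/ and viewed, and the job is handed in when it is done.

Besides the shell and the picture viewer there is one more tool, called after ">>>" as name(argument=value, ...), one argument or row to a line, values as JSON. play_rows: Moves the arm, as the interface text tells. Its arguments: {"type":"object","properties":{"deltas":{"type":"array","items":{"type":"array","items":{"type":"number"}}}},"required":["deltas"]}

```bash
mkdir -p pics; cat > h.py <<'E'
import numpy as np, cv2
from station import r
def snap(cam,name):
    c=r.capture(cam); cv2.imwrite(f'pics/{name}.png',c['pixels'][:,:,::-1]); return c
def proj(c,X):
    X=np.atleast_2d(X); P=X@np.array(c['R']).T+np.array(c['t']); s=P[:,:2]/P[:,2:]
    s=s*(1+c['k1']*(s**2).sum(1,keepdims=True)); K=np.array(c['camera_matrix'])
    return s@K[:2,:2].T+K[:2,2]
def ray(c,uv):
    K=np.array(c['camera_matrix']); d=(np.array(uv,float)-K[:2,2])/np.array([K[0,0],K[1,1]]); s=d.copy()
    for _ in range(20): s=d/(1+c['k1']*(s@s))
    R=np.array(c['R']); o=-R.T@np.array(c['t']); v=R.T@np.array([s[0],s[1],1]); return o,v/np.linalg.norm(v)
def atz(c,uv,z):
    o,v=ray(c,uv); return o+v*(z-o[2])/v[2]
def tri(rs):
    A=sum(np.eye(3)-np.outer(v,v) for o,v in rs); b=sum((np.eye(3)-np.outer(v,v))@o for o,v in rs); return np.linalg.solve(A,b)
E
python3 - <<'E'
from h import *
np.set_printoptions(precision=4,suppress=True)
for cam in ['scene','top']:
    c=snap(cam,cam+'0'); print(cam,c['k1'],-np.array(c['R']).T@c['t'])
    print(np.array(c['R']),c['camera_matrix'])
    for t in ['key','key_eye','key_grip','stand','gate','block','driver','bottle','meter']:
        try: print(t,[(round(d['score'],2),np.round(d['centre'],4).tolist()) for d in r.spot_in(cam,t)])
        except Exception as e: print(t,e)
print(r.sense(),r.pinch_z)
E
```

```text
scene -0.14764248522806775 [ 1.1277 -0.5833  0.7503]
[[ 0.745   0.6667  0.0211]
 [ 0.4165 -0.4402 -0.7955]
 [-0.521   0.6014 -0.6056]] [[490.9092   0.     308.3121]
 [  0.     490.9092 202.611 ]
 [  0.       0.       1.    ]]
key [(0.81, [0.5814, -0.2121, 0.0771]), (0.68, [0.496, -0.1959, 0.1172]), (0.56, [0.4076, -0.2304, 0.1111])]
key_eye [(0.95, [0.4965, -0.1936, 0.1162]), (0.95, [0.5785, -0.2126, 0.0774]), (0.61, [0.4102, -0.2348, 0.1055])]
key_grip [(0.93, [0.4945, -0.1971, 0.1149]), (0.77, [0.4152, -0.234, 0.1123]), (0.69, [0.5773, -0.2118, 0.0843])]
stand [(0.94, [0.6928, 0.15, 0.0148])]
gate [(0.56, [0.5809, 0.1423, 0.1505])]
block [(0.61, [0.5129, -0.246, 0.0494])]
driver []
bottle [(0.85, [0.7581, -0.2453, 0.0773])]
meter [(0.82, [0.4977, 0.375, 0.0374])]
top -0.07306533728900771 [0.4649 0.083  1.2451]
[[-0.0092 -0.9998  0.0168]
 [-0.9966  0.0077 -0.0822]
 [ 0.0821 -0.0175 -0.9965]] [[492.667    0.     326.8152]
 [  0.     492.667  203.0675]
 [  0.       0.       1.    ]]
key [(0.64, [0.4055, -0.2285, 0.1067]), (0.51, [0.5704, -0.2034, 0.1041])]
key_eye [(0.73, [0.4086, -0.
[... 311 characters left out ...]
2, 0.0113])]
driver [(0.42, [0.4827, -0.2529, 0.1282])]
bottle [(0.65, [0.7367, -0.2174, 0.0854])]
meter [(0.78, [0.4895, 0.3884, 0.0329])]
{'time_s': 1.0, 'joints': array([ 82.5406,  22.041 ,   0.4506,  -0.0006, -68.4113, -14.8172]), 'joint_velocities': array([ 0.0223, -0.0872,  0.0683, -0.0263,  0.0175,  0.0993]), 'effort': array([ -0.0028, -39.0472,  18.7626,   4.2243,   0.0156,  -0.    ]), 'tcp_pos': array([0.2369, 0.5783, 0.1926]), 'ee_rot': array([[ 0.9254, -0.3791, -0.    ],
       [-0.3791, -0.9254, -0.    ],
       [-0.    ,  0.    , -1.    ]]), 'wrist_force': array([ 0.4801, -0.0564, -0.4029]), 'moment': array([ 0.084 , -0.0228, -0.0394]), 'gripper_width': 1.001285470090061} 0.0187
```

View pics/scene0.png

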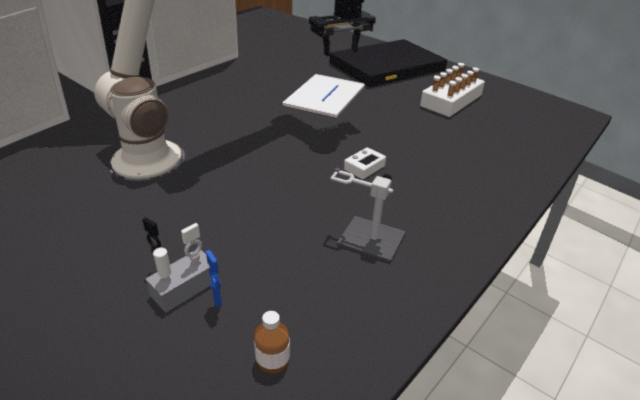

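View pics/top0.png

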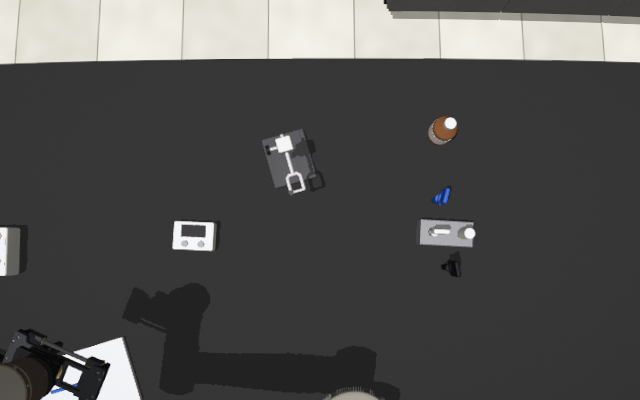

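```bash
python3 - <<'E'
from h import *
a=cv2.imread('pics/top0.png'); b=cv2.imread('pics/scene0.png')
s=lambda im,x,y,w,h,f:cv2.resize(im[y:y+h,x:x+w],None,fx=f,fy=f,interpolation=cv2.INTER_CUBIC)
A=s(a,250,120,80,80,5);B=s(a,400,180,80,100,4);C=s(b,315,140,100,120,4);D=s(b,130,200,100,110,4)
cv2.imwrite('pics/z1.png',np.hstack([A,B[:400]]));cv2.imwrite('pics/z2.png',np.hstack([C[:440],D[:440]]))
E
```

```text
(no output)
```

View pics/z1.png

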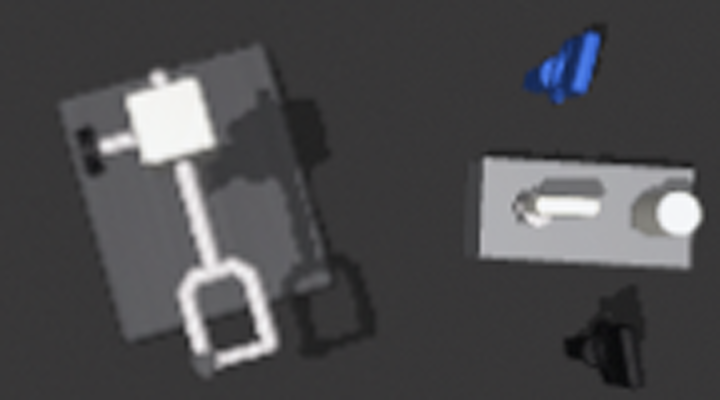

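View pics/z2.png

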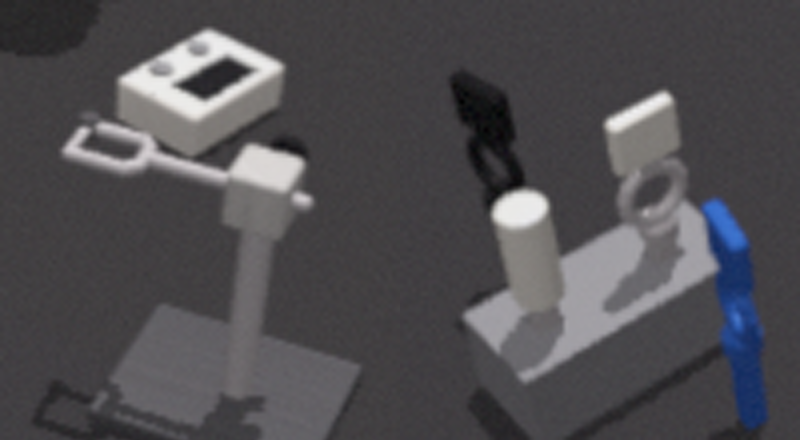

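```bash
python3 - <<'E'
from h import *
np.set_printoptions(precision=4,suppress=True)
im={}
for cam in ['top','scene']:
    c=r.capture(cam); g=c['pixels'].astype(int); im[cam]=c
    np.savez(f'{cam}.npz',**c)
c=im['top'];g=c['pixels'].astype(int).mean(2)
print(g[205:260:4,405:485:3].astype(int))
print(g[125:205:3,255:330:3].astype(int))
for n in ['block','stand','key_grip','key']:
  for d in r.cut_out('top',n):
    m=d['region'].astype(np.uint8); ys,xs=np.nonzero(m); print(n,d['score'],m.sum(),xs.mean(),ys.mean())
    cnt=np.argwhere(m)[:,::-1].astype(np.float32)
    rect=cv2.boxPoints(cv2.minAreaRect(cnt)); print(rect)
    z={'block':.05,'stand':.012}.get(n,.144)
    P=np.array([atz(c,q,z)[:2] for q in rect]); print(P, np.linalg.norm(P-np.roll(P,1,0),axis=1),P.mean(0))
E
```

```text
[[ 55  55  55  56  54  55  55  56  55  54  55  54  55  55  55  55  55  55
   55  55  54  55  55  56  55  55  55]
 [ 54  56  55  55  56  55  55  54  56  55  55  54  55  55  55  54  55  54
   55  54  55  55  56  56  55  55  56]
 [ 56  55  54  55  55  55  55  55  55  56  55  56  56  55  55  55  56  55
   55  55  55  54  54  55  55  55  54]
 [ 55  54  55  55  55  55  46  46  47  47  55  54  55  55  55  55  55  55
   55  56  56  54  55  54  55  55  55]
 [ 55  55  55  56  66  93 175 176 174 174 174 174 157 156 145 136 130 131
  105  80  69  56  36  55  54  54  55]
 [ 55  55  55  55  66 107 176 175 175 174 144 112 112 112 112 151 172 172
  171 171 157 110 110  49  54  54  55]
 [ 55  54  55  55  67 119 176 176  94 110 210 198 198 190 158 157 172 172
  127 101 145 245 243  85  56  55  55]
 [ 55  55  55  55  67 147 176 176 130 183 218 201 202 206 224 173 173 172
  122 123 240 246 246 227  54  55  54]
 [ 55  55  55  56  67 162 177 176 176 176 175 174 174 174 174 173 173 173
  147 128 150 244 245  74  54  55  55]
 [ 55  54  55  55  66 175 176 176 176 176 176 174 175 175 174 173 173 172
  172 172
[... 4299 characters left out ...]
1.02061855670104 197.49484536082474
[[429.8    199.4   ]
 [446.6    186.8   ]
 [453.8    196.4   ]
 [437.0001 209.    ]]
[[ 0.5621 -0.1692]
 [ 0.5905 -0.2085]
 [ 0.5685 -0.2243]
 [ 0.5402 -0.185 ]] [0.027  0.0485 0.0271 0.0484] [ 0.5653 -0.1967]
key 0.67 82 438.3658536585366 231.23170731707316
[[430. 229.]
 [448. 229.]
 [448. 234.]
 [430. 234.]]
[[ 0.4953 -0.1679]
 [ 0.4949 -0.2089]
 [ 0.4836 -0.2086]
 [ 0.4841 -0.1676]] [0.0112 0.041  0.0113 0.041 ] [ 0.4894 -0.1882]
key 0.54 230 452.17391304347825 267.8782608695652
[[441. 260.]
 [460. 260.]
 [460. 276.]
 [441. 276.]]
[[ 0.4256 -0.1911]
 [ 0.425  -0.2344]
 [ 0.3892 -0.2334]
 [ 0.3899 -0.1903]] [0.0357 0.0432 0.0357 0.0431] [ 0.4074 -0.2123]
```

```bash
cat > fit.py <<'E'
from h import *
from scipy.optimize import minimize
from scipy.spatial import ConvexHull
np.set_printoptions(precision=4,suppress=True)
S=8
def load(cam): return dict(np.load(f'{cam}.npz'))
def cover(c,roi,polys):
    x0,y0,x1,y1=roi; m=np.zeros(((y1-y0)*S,(x1-x0)*S),np.uint8)
    for P in polys:
        uv=proj(c,P); h=cv2.convexHull(uv.astype(np.float32))[:,0]
        q=((h-[x0,y0]+.5)*S*16-8).round().astype(np.int32)
        cv2.fillConvexPoly(m,q,1,lineType=8,shift=4)
    return cv2.resize(m.astype(np.float32),None,fx=1/S,fy=1/S,interpolation=cv2.INTER_AREA)
def box(lo,hi): return np.array([[x,y,z] for x in (lo[0],hi[0]) for y in (lo[1],hi[1]) for z in (lo[2],hi[2])])
def T(p,P):
    a=p[2]; P=np.asarray(P,float); c,s=np.cos(a),np.sin(a)
    return np.c_[p[0]+c*P[:,0]-s*P[:,1],p[1]+s*P[:,0]+c*P[:,1],P[:,2]]
def fit(cost,p0,step):
    best=None
    for k in range(3):
        sim=np.array([p0]+[np.array(p0)+np.eye(len(p0))[i]*step[i]/(k+1) for i in range(len(p0))])
        o=minimize(cost,p0,method='Nelder-Mead',options=dict(initial_simplex=sim,xatol=1e-5,fatol=1e-4,maxiter=400)); p0=o.x
    return o.x,o.fun
E
python3 - <<'E'
from fit import *
ct,cs=load('top'),load('scene')
# block & paddle in top
g=ct['pixels'].astype(float).mean(2); roi=(410,212,485,256); G=g[roi[1]:roi[3],roi[0]:roi[2]]
# block top face: label
lab=np.full(G.shape,np.nan); lab[(G>165)&(G<180)]=1; lab[G<60]=0; lab[(G>60)&(G<80)]=0
face=box((-.03,-.065,.0499),(.03,.065,.05))
# partial pixels (edges): fraction
def costb(p):
    c=cover(ct,roi,[T(p,face)]); e=(c-lab)**2; return np.nansum(e)
p,f=fit(costb,[.49,-.225,np.deg2rad(0)],[.01,.01,.05]); print('block top',p[:2],np.rad2deg(p[2]),f)
pb=p
# hi-vis paddle
roi2=(425,224,455,240); G2=g[roi2[1]:roi2[3],roi2[0]:roi2[2]]; print(G2.astype(int))
E
```

```text
block top [ 0.488  -0.2294] -3.607471924128527 0.815185546875
[[176 176 175 176 175 175 175 175 174 175 172 146 146 147 147 146 145 146
  145 145 146 145 145 145 152 172 172 173 173 173]
 [175 175 175 175 175 175 175 174 174 172 144 112 113 112 112 111 112 111
  112 112 112 111 112 111 121 151 172 172 172 172]
 [176 176 176 176 176 175 175 173 147 144 112 112 111 112 111 112 112 112
  112 112 111 111 112 110 111 132 172 172 172 173]
 [176 176 176 176 175 147 148 145 112 111 100 112 113 112 112 112 112 112
  112 112 112 111 111 111 111 121 153 172 172 172]
 [176 176 176 175 144 109 103 112 128 116 108 108 107 106 105 104 105 112
  112 112 112 111 111 111 112 123 157 173 173 173]
 [176 176 176 174  94  88  92 110 132 165 210 205 202 198 197 199 198 198
  191 190 181 163 158 150 148 157 173 172 172 172]
 [177 176 175 145 121 116 107 115 130 215 244 243 243 243 242 242 242 241
  240 239 236 232 230 225 205 173 172 173 171 172]
 [176 175 176 104 156 155 121 124 139 230 246 246 246 246 246 246 246 246
  246 246 245 245 245 243 225 173 172 172 173 172]
 [177 176 176 125 152 156 131 126 136 
[... 262 characters left out ...]
192 154 155 153 155 156
  156 157 167 173 180 177 167 173 172 173 173 173]
 [176 176 176 175 140 138 146 210 226 239 228 216 193 175 174 174 174 174
  174 174 174 174 174 174 173 173 173 172 173 172]
 [177 175 176 176 170 169 167 165 192 216 199 185 174 175 174 174 174 174
  174 174 174 174 173 174 174 174 173 173 173 172]
 [176 176 176 176 176 176 176 176 176 176 175 175 175 174 174 174 174 174
  174 174 174 174 174 174 173 173 173 173 173 173]
 [176 176 176 176 176 176 176 176 176 176 176 175 175 175 175 175 175 174
  174 174 174 174 174 174 173 173 172 174 173 173]
 [176 176 175 176 176 176 176 176 176 176 175 175 175 174 175 174 174 174
  174 174 174 174 174 174 174 173 173 173 173 173]]
```

```bash
python3 - <<'E'
from fit import *
cs=load('scene'); g=cs['pixels'].astype(int)
print(g[222:265:1,178:206:1].mean(2).astype(int))
print(g[165:190:1,328:398:2].mean(2).astype(int))
print(g[215:262:3,320:412:4].mean(2).astype(int))
print(g[255:310:3,140:226:4].mean(2).astype(int))
E
```

```text
[[ 62  64  67 ...  66  68  67]
 [ 65  62  65 ...  65  63  66]
 [ 61  66  65 ...  64  65  65]
 ...
 [159 161 161 ... 164 163 162]
 [161 161 160 ... 162 163 162]
 [161 160 161 ... 162 161 162]]
[[ 61  63  63  66  64  63  65  65 102 131 130 131 143 179 219 232 234 232
  218 187 222 215 165 129 125 126 123 122  99  65  67  64  62  62  66]
 [ 65  60  65  64  64  66  66  65 104 130 129 129 130 142 185 220 233 233
  232 224 220 176 132 125 122 123 121 118  84  62  65  65  63  66  67]
 [ 64  66  62  66  69  74  65  68 100 129 129 128 129 129 146 187 221 232
  232 224 184 136 123 125 123 123 118  86  63  65  64  64  66  65  66]
 [ 63  64  63  69  94  92  67  66 105 127 129 129 127 127 129 147 189 221
  225 192 142 124 123 124 122 121  91  52  56  62  67  64  64  64  63]
 [ 61  63  65  68  96  97  82  65  95 124 128 126 128 128 128 130 147 188
  199 146 126 125 124 122 121 107  57  50  62  66  65  62  64  62  66]
 [ 63  63  64  63  79  85 133 105  80 102 126 127 127 128 126 126 129 146
  151 126 123 121 121 120 110  67  52  60  62  62  67  62  62  63  65]
 [ 64  61  63  82 107 102 187 190 151 
[... 5338 characters left out ...]
2  70  69  70  69  69  66  44
   59  61  61  66]
 [ 65  64  68  72  79 106 128 124  69  67  72  71  73  70  71  59  41  62
   64  57  57  66]
 [ 64  62  64  74  74 132  94  71  72  73  68  69  71  68  49  41  66  63
   65  54  60  66]
 [ 61  61  61  69  74  72  69  70  70  71  68  71  68  44  50  64  64  64
   63  58  60  65]
 [ 62  64  36  42  72  71  71  70  71  70  71  68  40  51  64  65  63  63
   63  54  60  63]
 [ 65  60  44  38  46  75  72  71  69  70  62  39  61  64  62  63  62  64
   62  59  58  62]
 [ 65  63  62  40  41  65  69  71  69  49  44  62  64  64  64  63  65  63
   59  52  49  61]
 [ 65  62  59  57  37  39  71  69  46  42  64  65  63  63  64  64  66  41
   38  41  62  66]]
```

```bash
cat > run.py <<'E'
from fit import *
ct,cs=load('top'),load('scene')
def lab(c,roi,one,zero):
    G=c['pixels'].astype(float).mean(2)[roi[1]:roi[3],roi[0]:roi[2]]; L=np.full(G.shape,np.nan)
    for a,b in one: L[(G>=a)&(G<=b)]=1
    for a,b in zero: L[(G>=a)&(G<=b)]=0
    return L
def go(name,terms,p0,step):
    f=lambda p:sum(np.nansum((cover(c,roi,mk(p))-L)**2) for c,roi,L,mk in terms)
    p,v=fit(f,p0,step); q=p.copy(); q[2]=np.rad2deg(q[2]); print(name,q,round(v,2)); return p
face=box((-.03,-.065,.0499),(.03,.065,.05)); B=lambda p:[T(p,face)]
rt=(410,212,485,256); rs=(135,245,215,312)
tb=(ct,rt,lab(ct,rt,[(165,180)],[(0,80)]),B); sb=(cs,rs,lab(cs,rs,[(150,166)],[(0,80)]),B)
for n,t in (('block t',[tb]),('block s',[sb]),('block both',[tb,sb])): pb=go(n,t,[.488,-.229,-.06],[.005,.005,.05])
for s in(1,-1): print('key socket',T(pb,[[0,s*.035,0]])[0])
# paddle
pad=box((-.005,-.018,.112),(.005,.018,.144)); K=lambda p:[T(p,pad)]
rk=(433,225,455,236); L=lab(ct,rk,[(188,255)],[(0,178)]); L[-3:,:5]=np.nan
rk2=(178,222,206,246); L2=lab(cs,rk2,[(150,255)],[(0,90)])
for n,t in (('pad t',[(ct,rk,L,K)]),('pad s',[(cs,rk2,L2,K)]),('pad both',[(ct,rk,L,K),(cs,rk2,L2,K)])): go(n,t,[.49,-.194,-.06],[.004,.004,.05])
# plate
pl=box((.05,-.04,.0119),(.18,.07,.012)); P=lambda p:[T(p,pl)]
rp=(255,122,325,205); Lp=lab(ct,rp,[(58,63),(84,101)],[(52,57)]); Lp[:6,:]=np.where(np.isnan(Lp[:6]),np.nan,Lp[:6])
rq=(318,205,412,262); Lq=lab(cs,rq,[(92,108)],[(36,68)]); 
Gq=cs['pixels'].astype(float).mean(2)[rq[1]:rq[3],rq[0]:rq[2]]; Lq[:14,45:70]=np.nan; Lq[22:,:].ravel(); 
Lq[(Gq<70)&(np.add.outer(np.arange(57),np.zeros(94))>18)&(np.add.outer(np.zeros(57),np.arange(94))<66)]=np.nan
ps=None
for n,t in (('plate t',[(ct,rp,Lp,P)]),('plate s',[(cs,rq,Lq,P)]),('plate both',[(ct,rp,Lp,P),(cs,rq,Lq,P)])): ps=go(n,t,[.56,.12,.25],[.01,.01,.1])
np.save('ps.npy',ps)
E
python3 run.py
```

```text
block t [ 0.4878 -0.2294 -3.6286] 0.82
block s [ 0.4886 -0.2295 -1.2535] 36.13
block both [ 0.488  -0.2292 -2.8896] 38.63
key socket [ 0.4897 -0.1943  0.    ]
key socket [ 0.4862 -0.2642  0.    ]
pad t [ 0.4903 -0.1939 -0.7009] 6.21
pad s [ 0.4913 -0.1951  3.3474] 4.7
pad both [ 0.4905 -0.1947  0.3351] 13.86
plate t [ 0.5759  0.1123 15.8259] 49.36
plate s [ 0.5749  0.1109 15.4221] 20.29
plate both [ 0.5753  0.1122 15.5079] 77.78
```

```bash
cat > hook.py <<'E'
from fit import *
ct,cs=load('top'),load('scene'); yaw=np.deg2rad(15.6)
def H(p):
    q=[p[0],p[1],p[2]]; z0,z1=.146,.154; a=.010
    bars=[box((-.003,-.004,z0),(.039-a,.004,z1)),box((-.003,.026,z0),(.039-a,.034,z1)),box((.035,-.004+a,z0),(.043,.034-a,z1)),box((.04,.011,z0),(.1,.019,z1)),box((-.003,0,.147),(.003,.03,.153))]
    def seg(A,B,w=.004):
        A,B=np.array(A),np.array(B); d=(B-A)/np.linalg.norm(B-A); n=np.array([-d[1],d[0]])*w
        return np.array([[*(P+s*n),z] for P in(A,B) for s in(1,-1) for z in(z0,z1)])
    bars+=[seg((.039-a,0),(.039,a)),seg((.039-a,.03),(.039,.03-a))]
    return [T(q,b) for b in bars]
def cost(terms):
    def f(p): return sum(np.nansum((cover(c,roi,H(p))-L)**2) for c,roi,L in terms)
    return f
rt=(280,165,312,197); G=ct['pixels'].astype(float).mean(2)[rt[1]:rt[3],rt[0]:rt[2]]
Lt=np.clip((G-80)/140,0,1)
rs=(326,165,366,200); Gs=cs['pixels'].astype(float).mean(2)[rs[1]:rs[3],rs[0]:rs[2]]; Ls=np.clip((Gs-70)/80,0,1)
yy,xx=np.mgrid[rs[1]:rs[3],rs[0]:rs[2]]; Ls[(xx>342)&(yy<171+ (xx-342)*.35)]=np.nan
np.set_printoptions(precision=4,suppress=True)
for n,t in(('t',[(ct,rt,Lt)]),('s',[(cs,rs,Ls)]),('both',[(ct,rt,Lt),(cs,rs,Ls)])):
    p,v=fit(cost(t),[.575,.112,yaw],[.008,.006,.05])
    d=p[:2]-[.5755,.1120]; u=np.array([np.cos(yaw),np.sin(yaw)]); w=np.array([-u[1],u[0]])
    print(n,p[:2],np.rad2deg(p[2]),v,'shift x,y',d@u,d@w)
    for c,roi,nm in((ct,rt,'t'),(cs,rs,'s')):
        if n!='both': continue
        G=c['pixels'][roi[1]:roi[3],roi[0]:roi[2],::-1]; big=cv2.resize(G,None,fx=10,fy=10,interpolation=cv2.INTER_CUBIC)
        for b in H(p):
            h=cv2.convexHull(((proj(c,b)-[roi[0],roi[1]]+.5)*10).astype(np.float32)).astype(int); cv2.polylines(big,[h],True,(0,0,255),1)
        cv2.imwrite(f'pics/hook_{nm}.png',big)
a,b=cv2.imread('pics/hook_t.png'),cv2.imread('pics/hook_s.png')
o=np.zeros((350,720,3),np.uint8);o[:320,:320]=a;o[:350,320:]=b[:350];cv2.imwrite('pics/hookfit.png',o)
E
python3 hook.py
```

```text
t [0.5889 0.1158] 15.531198545496494 31.777011076566044 shift x,y 0.013954943871487482 7.781289571413826e-05
s [0.5881 0.1163] 15.643977948871221 36.26968315972222 shift x,y 0.01325591688469125 0.0007294313725281134
both [0.5884 0.1158] 15.592014064104514 69.4917207429847 shift x,y 0.0134773585800052 0.00014330514582423302
```

View pics/hookfit.png

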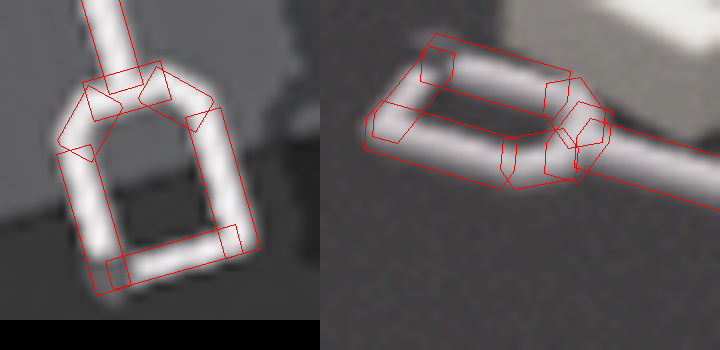

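```bash
cat > mv.py <<'E'
import sys,numpy as np
from station import r
from scipy.spatial.transform import Rotation as Ro
def Rdown(yaw): # tool y at yaw deg (world), z down
    a=np.deg2rad(yaw); y=np.array([np.cos(a),np.sin(a),0]); z=np.array([0,0,-1.]); return np.c_[np.cross(y,z),y,z]
def show(wps,s=None):
    s=s or r.sense(); R=np.array(s['ee_rot']); p=np.array(s['tcp_pos'])
    for P,yaw in wps:
        d=R.T@(np.array(P)-p)/.025; w=Ro.from_matrix(R.T@Rdown(yaw)).as_rotvec(degrees=True)/5
        print(np.round(d,2).tolist(),np.round(w,2).tolist())
E
python3 -c "
from mv import *
show([([.237,.578,.30],-112.3),([.40,.19,.30],-145),([.49,-.1943,.30],178),([.49,-.1943,.20],178)])"
```

```text
[0.01, 0.01, -4.29] [0.0, 0.0, 0.0]
[11.93, 11.9, -4.29] [0.0, 0.0, 6.54]
[21.08, 24.76, -4.29] [0.0, 0.0, 13.94]
[21.08, 24.76, -0.29] [0.0, 0.0, 13.94]
```

>>> play_rows(
  deltas=[
    [0,0,-2,0,0,0,87],
    [0.6,0.7,-3.5,0,0,0.5,80],
    [1.7,2,-4.3,0,0,1.1,60],
    [2.9,3.4,-4.3,0,0,1.9,40],
    [4.1,4.8,-4.3,0,0,2.7,40],
    [5.3,6.2,-4.3,0,0,3.5,40],
    [6.5,7.6,-4.3,0,0,4.3,40],
    [7.7,9,-4.3,0,0,5.1,40],
    [8.9,10.4,-4.3,0,0,5.9,40],
    [10.1,11.8,-4.3,0,0,6.7,40],
    [11.3,13.2,-4.3,0,0,7.5,40],
    [12.5,14.6,-4.3,0,0,8.3,40],
  ],
)

```text
time_s: 2.5
tcp_pos: [0.3878, 0.1203, 0.3007]
ee_rot: [[0.44, -0.898, 0.001], [-0.898, -0.44, 0.001], [-0.0, -0.002, -1.0]]
wrist_force: [0.4, 0.5, -0.6]
gripper_width: 0.458
```

```bash
python3 -c "
from mv import *
s=r.sense();print(s['tcp_pos'],s['ee_rot'],s['wrist_force'],s['joints'],s['gripper_width'])
show([([.49,-.1943,.30],178),([.49,-.1943,.20],178)])"
```

```text
[0.38780222 0.12033396 0.3006729 ] [[ 4.39966195e-01 -8.98013427e-01  1.27793647e-03]
 [-8.98014285e-01 -4.39965246e-01  9.62251926e-04]
 [-3.01867518e-04 -1.57096352e-03 -9.99998720e-01]] [ 0.38430095  0.5449185  -0.58784435] [ 4.04197811e+01 -4.05997840e+00 -1.59719621e+01  5.62426628e-03
 -7.79965253e+01 -1.43192344e+01] 0.45753252201815675
[13.1, 1.87, 0.02] [-0.02, 0.01, 5.62]
[13.1, 1.87, 4.02] [-0.02, 0.01, 5.62]
```

>>> play_rows(
  deltas=[
    [1.5,0.2,0,0,0,0.7,40],
    [3.2,0.5,0,0,0,1.4,40],
    [5,0.7,0,0,0,2.2,40],
    [6.8,1,0,0,0,2.9,40],
    [8.6,1.2,0,0,0,3.7,40],
    [10.4,1.5,0,0,0,4.4,40],
    [12,1.7,0,0,0,5.2,40],
    [13.1,1.87,0,0,0,5.62,40],
    [13.1,1.87,2,0,0,5.62,40],
    [13.1,1.87,4,0,0,5.62,40],
    [13.1,1.87,5,0,0,5.62,40],
    [13.1,1.87,5,0,0,5.62,40],
  ],
)

```text
time_s: 3.7
tcp_pos: [0.4874, -0.192, 0.1711]
ee_rot: [[-0.034, -0.999, -0.009], [-0.999, 0.034, 0.002], [-0.001, 0.009, -1.0]]
wrist_force: [-1.1, 0.4, 0.2]
gripper_width: 0.454
```

```bash
python3 -c "
from mv import *
from h import *
s=r.sense();print(s['tcp_pos'],s['ee_rot'],s['wrist_force'],s['gripper_width'])
show([([.4902,-.1943,.112],178)])
a=snap('top','t2')['pixels'];b=snap('scene','s2')['pixels']
f=lambda g,x,y:cv2.resize(g[y:y+130,x:x+130,::-1],None,fx=3,fy=3)
cv2.imwrite('pics/g2.png',np.hstack([f(a,380,160),f(b,120,170)]))"
```

```text
[ 0.48742097 -0.1919546   0.17114072] [[-0.03370671 -0.99938938 -0.00920509]
 [-0.99943086  0.03369287  0.00165501]
 [-0.00134385  0.00925563 -0.99995626]] [-1.131814    0.43192148  0.21711994] 0.45376344766222254
[0.09, -0.14, 2.36] [0.11, 0.02, 0.01]
```

View pics/g2.png

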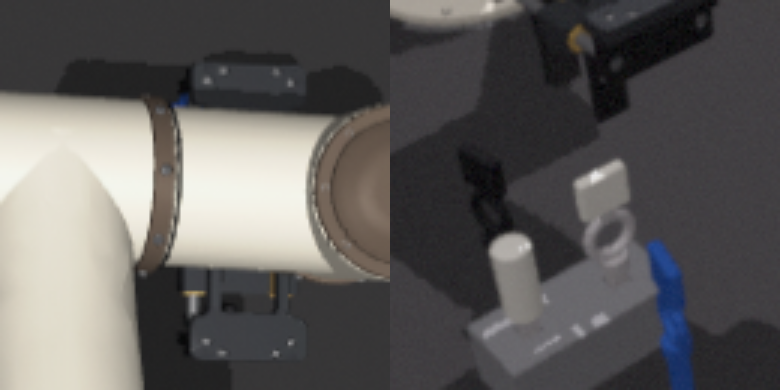

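```bash
python3 -c "
from mv import *
from h import *
s=r.sense();print(s['tcp_pos'],s['wrist_force'],s['joint_velocities'])
c=snap('scene','s3');p=s['tcp_pos'];R=np.array(s['ee_rot'])
X=np.array([p,p+R[:,1]*.02,p-R[:,1]*.02,p+[0,0,.1],[.4902,-.1943,.144]]);uv=proj(c,X);print(uv)
g=c['pixels'][120:290,100:270,::-1].copy();g=cv2.resize(g,None,fx=4,fy=4)
for q in uv: cv2.circle(g,tuple(((q-[100,120])*4).astype(int)),4,(0,0,255),1)
cv2.imwrite('pics/g3.png',g[:600])
show([([.4902,-.1943,.112],178)])"
```

```text
[ 0.49130963 -0.19270187  0.17620932] [ 0.50336138 -0.22382086  0.54681421] [ 0.1827675  -1.60421301  2.22152302  0.20106863  0.11468394 -0.0024492 ]
[[188.15590194 213.07394076]
 [182.07032031 208.42935425]
 [194.407866   217.8373465 ]
 [181.06437001 168.55166649]
 [189.2912793  226.33542074]]
[0.06, 0.08, 2.61] [-0.04, -0.01, 0.03]
```

View pics/g3.png

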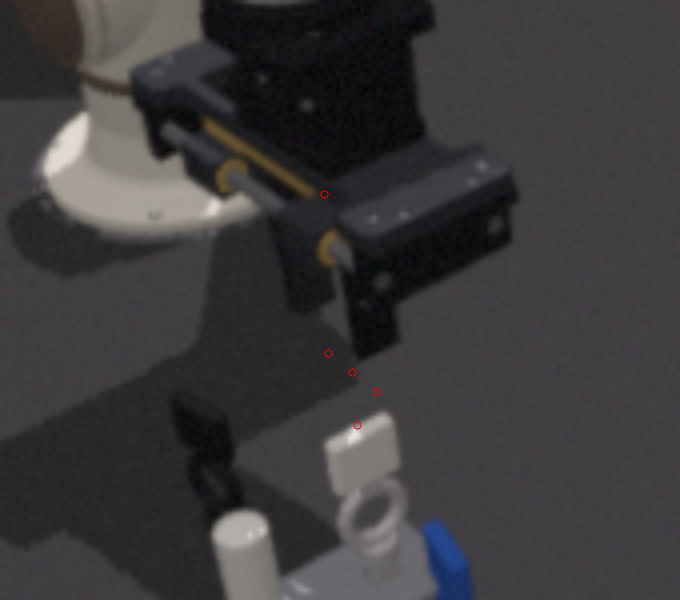

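```bash
python3 -c "
from mv import *
from h import *
s=r.sense();print(s['tcp_pos'],s['wrist_force'],s['time_s'])
c=snap('scene','s4');p=s['tcp_pos'];R=np.array(s['ee_rot'])
g=c['pixels'][150:270,130:250,::-1].copy();g=cv2.resize(g,None,fx=5,fy=5,interpolation=cv2.INTER_CUBIC)
g=np.clip((g/255.)**.5*255,0,255).astype(np.uint8)
for z in (0,.02,.04):
  for y in(-.02,.02):
    q=proj(c,p+R[:,1]*y+[0,0,z])[0];cv2.circle(g,tuple(((q-[130,150])*5).astype(int)),4,(0,0,255),1)
cv2.imwrite('pics/g4.png',g)"
```

```text
[ 0.49200944 -0.19270973  0.17722109] [-0.11930653 -0.58317698  0.12149268] 3.85
```

View pics/g4.png

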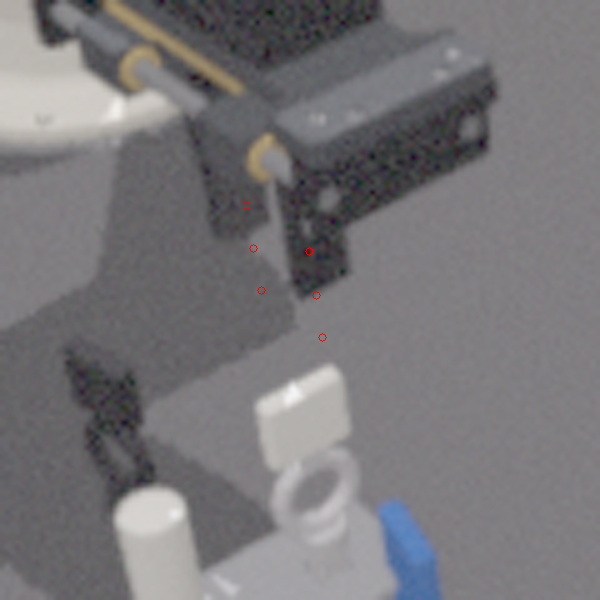

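>>> play_rows(
  deltas=[
    [0,-0.05,0.8,0,0,0,40],
    [0,-0.05,1.6,0,0,0,40],
    [0.05,-0.05,2.6,0,0,0,40],
    [0.05,-0.05,2.6,0,0,0,40],
    [0.05,-0.05,2.6,0,0,0,40],
  ],
)

```text
time_s: 4.4
tcp_pos: [0.493, -0.1939, 0.1119]
ee_rot: [[-0.032, -0.999, 0.003], [-0.999, 0.032, -0.001], [0.001, -0.003, -1.0]]
wrist_force: [-0.3, 0.2, 0.2]
gripper_width: 0.458
```

```bash
cat > look.py <<'E'
from mv import *
from h import *
import sys
n,x0,y0=sys.argv[1],int(sys.argv[2]),int(sys.argv[3])
s=r.sense();print(s['tcp_pos'],s['wrist_force'],s['time_s'],s['gripper_width'])
c=snap('scene',n+'_raw');p=s['tcp_pos'];R=np.array(s['ee_rot'])
g=c['pixels'][y0:y0+120,x0:x0+120,::-1].copy();g=cv2.resize(g,None,fx=5,fy=5,interpolation=cv2.INTER_CUBIC)
g=np.clip((g/255.)**.5*255,0,255).astype(np.uint8)
for z in (0,.02,.04):
  for y in(-.02,.02):
    q=proj(c,p+R[:,1]*y+[0,0,z])[0];cv2.circle(g,tuple(((q-[x0,y0])*5).astype(int)),4,(0,0,255),1)
cv2.imwrite(f'pics/{n}.png',g)
E
python3 look.py g5 130 150
```

```text
[ 0.49295175 -0.19387601  0.11190878] [-0.29033238  0.17852443  0.23138605] 4.4 0.4583003208390844
```

View pics/g5.png

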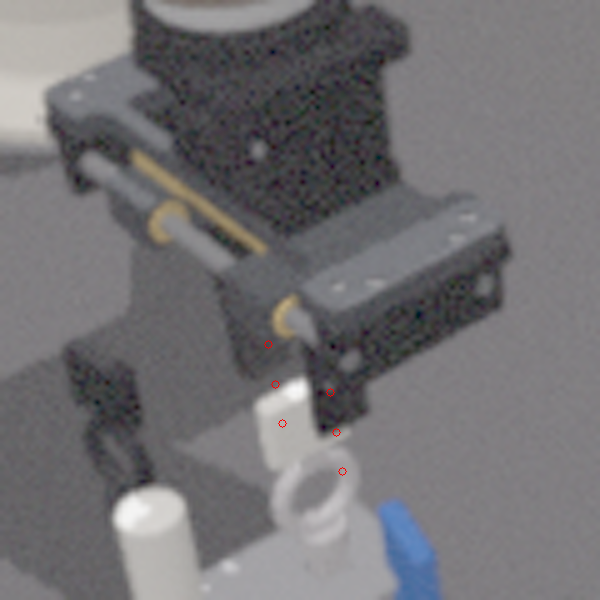

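>>> play_rows(
  deltas=[
    [0,0.1,0.15,0,0,0,40],
    [0,0.1,0.3,0,0,0,40],
    [0,0.1,0.3,0,0,0,30],
    [0,0.1,0.3,0,0,0,22],
    [0,0.1,0.3,0,0,0,16],
    [0,0.1,0.3,0,0,0,13],
    [0,0.1,0.3,0,0,0,12],
  ],
)

```text
time_s: 5.15
tcp_pos: [0.4893, -0.1936, 0.1027]
ee_rot: [[-0.033, -0.999, 0.0], [-0.999, 0.033, -0.0], [0.0, -0.0, -1.0]]
wrist_force: [-0.4, 0.9, 0.4]
gripper_width: 0.159
```

```bash
python3 look.py g6 130 150
```

```text
[ 0.48925343 -0.19355661  0.10269392] [-0.41995686  0.90047579  0.36684014] 5.15 0.1586508624824581
```

View pics/g6.png

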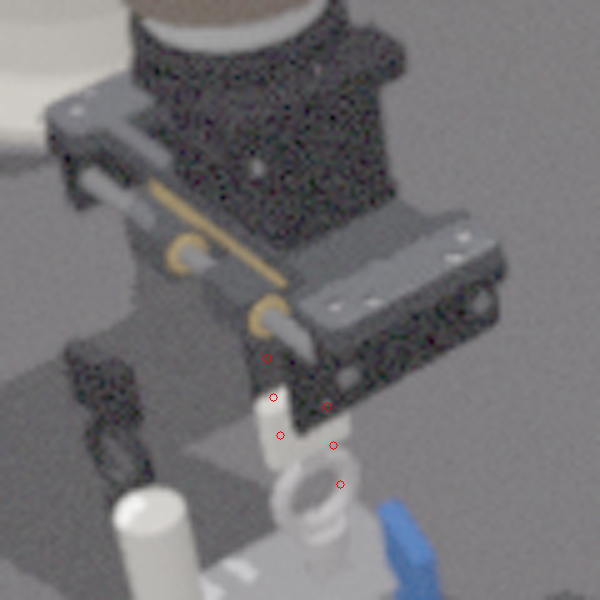

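>>> play_rows(
  deltas=[
    [0,0,0,0,0,0,9],
    [0,0,0,0,0,0,6],
    [0,0,0,0,0,0,3],
    [0,0,0,0,0,0,3],
    [0,0,0,0,0,0,3],
  ],
)

```text
time_s: 5.7
tcp_pos: [0.4893, -0.1935, 0.1027]
ee_rot: [[-0.033, -0.999, 0.0], [-0.999, 0.033, -0.0], [0.0, -0.0, -1.0]]
wrist_force: [0.1, -1.0, -0.7]
gripper_width: 0.113
```

>>> play_rows(
  deltas=[
    [0,0,-0.2,0,0,0,3],
    [0,0,-0.6,0,0,0,3],
    [0,0,-1.1,0,0,0,3],
    [0,0,-1.7,0,0,0,3],
    [0,0,-2.3,0,0,0,3],
    [0,0,-3,0,0,0,3],
    [0,0,-3.6,0,0,0,3],
    [0,0,-4.0,0,0,0,3],
    [0,0,-4.0,0,0,0,3],
    [0,0,-4.0,0,0,0,3],
  ],
)

```text
time_s: 6.7
tcp_pos: [0.4887, -0.1933, 0.2023]
ee_rot: [[-0.033, -0.999, -0.001], [-0.999, 0.033, 0.001], [-0.001, 0.001, -1.0]]
wrist_force: [-0.1, 0.2, -1.7]
gripper_width: 0.114
```

```bash
python3 look.py g7 130 130
```

```text
[ 0.48867629 -0.19334583  0.20233234] [-0.05385751  0.17586004 -1.74021264] 6.7 0.11368908630343946
```

View pics/g7.png

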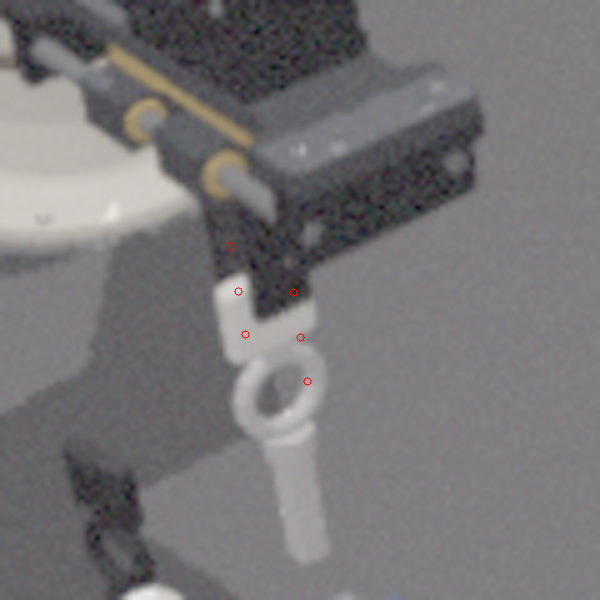

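```bash
python3 -c "
from mv import *
from h import *
c=r.capture('scene');p=np.array([.4887,-.1940,.1096])
for z in (0,.054,.08,.102,.134): print(z,proj(c,p+[0,0,z]), (proj(c,p+[0,0,z])[0]-[130,130])*5)
m=np.array([.5884,.1158]);a=np.deg2rad(15.6);u=np.array([np.cos(a),np.sin(a)])
for d in (-.06,-.03,0,.023): print(d,m+u*d)
s=r.sense()
q=m-u*.06
show([([*q,.2023],-162.4),([*q,.1627],-162.4)])
"
```

```text
0 [[191.19556545 239.33471188]] [305.97782725 546.67355939]
0.054 [[187.62384532 217.99562932]] [288.1192266  439.97814658]
0.08 [[185.83939685 207.16846119]] [279.19698424 385.84230594]
0.102 [[184.29617121 197.71199233]] [271.48085605 338.55996165]
0.134 [[181.99668286 183.45547378]] [259.98341429 267.2773689 ]
-0.06 [0.53061025 0.09966481]
-0.03 [0.55950512 0.10773241]
0 [0.5884 0.1158]
0.023 [0.61055274 0.12198516]
[-11.77, -1.3, -0.02] [0.02, 0.01, -3.9]
[-11.77, -1.3, 1.56] [0.02, 0.01, -3.9]
```

>>> play_rows(
  deltas=[
    [-0.5,0,0,0,0,-0.2,3],
    [-1.6,-0.2,0,0,0,-0.6,3],
    [-3,-0.3,0,0,0,-1,3],
    [-4.5,-0.5,0,0,0,-1.5,3],
    [-6,-0.7,0,0,0,-2,3],
    [-7.5,-0.8,0,0,0,-2.5,3],
    [-9,-1,0,0,0,-3,3],
    [-10.3,-1.2,0,0,0,-3.4,3],
    [-11.3,-1.3,0,0,0,-3.7,3],
    [-11.77,-1.3,0,0,0,-3.9,3],
    [-11.77,-1.3,0,0,0,-3.9,3],
    [-11.77,-1.3,0,0,0,-3.9,3],
  ],
)

```text
time_s: 8.0
tcp_pos: [0.5307, 0.0991, 0.2023]
ee_rot: [[0.303, -0.953, -0.001], [-0.953, -0.303, -0.001], [0.0, 0.001, -1.0]]
wrist_force: [0.3, 0.7, -1.5]
gripper_width: 0.109
```

```bash
python3 look.py g8 280 110; python3 -c "
from mv import *
m=np.array([.5884,.1158]);a=np.deg2rad(15.6);u=np.array([np.cos(a),np.sin(a)])
q=m-u*.06; q2=m-u*.03
show([([*q,.1627],-164.4),([*q2,.1627],-164.4)])"
```

```text
[0.53074273 0.09913187 0.20229325] [ 0.30031425  0.68029763 -1.46180488] 8.0 0.10873179171408887
[-0.04, -0.0, 1.59] [0.01, -0.0, 0.4]
[0.0, -1.2, 1.59] [0.01, -0.0, 0.4]
```

View pics/g8.png

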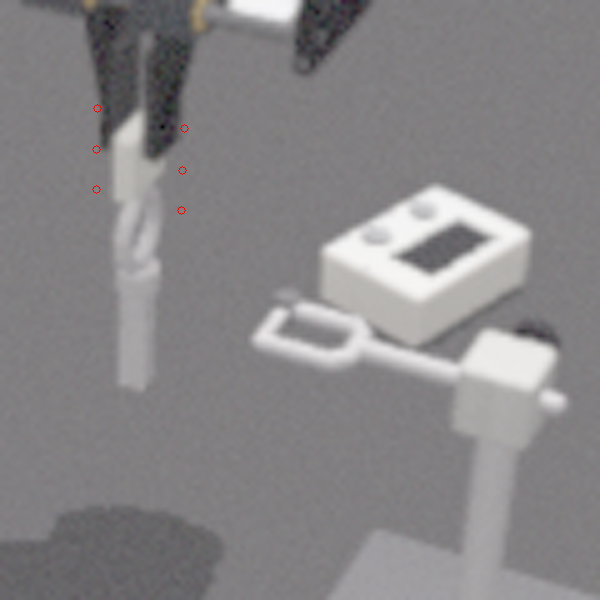

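>>> play_rows(
  deltas=[
    [0,0,0.3,0,0,0.2,3],
    [0,0,0.8,0,0,0.4,3],
    [0,0,1.3,0,0,0.4,3],
    [0,0,1.59,0,0,0.4,3],
    [0,0,1.59,0,0,0.4,3],
    [0,0,1.59,0,0,0.4,3],
  ],
)

```text
time_s: 8.65
tcp_pos: [0.5314, 0.0994, 0.1627]
ee_rot: [[0.269, -0.963, -0.0], [-0.963, -0.269, -0.0], [0.0, 0.0, -1.0]]
wrist_force: [-0.3, -0.7, -1.3]
gripper_width: 0.109
```

```bash
cat > look2.py <<'E'
from mv import *
from h import *
import sys
n=sys.argv[1]
s=r.sense();print(s['tcp_pos'],s['wrist_force'],s['time_s'],s['gripper_width'])
p=np.array(s['tcp_pos']);R=np.array(s['ee_rot'])
m=np.array([.5884,.1158]);a=np.deg2rad(15.6);u=np.array([np.cos(a),np.sin(a)]);w=np.array([-u[1],u[0]])
d=p[:2]-m;print('x,y from gate mm',d@u*1e3,d@w*1e3,'eye z',p[2]-.0127,'yaw',np.rad2deg(np.arctan2(R[1,1],R[0,1]))+180)
e=np.array([p[0],p[1],p[2]-.0127]); th=np.linspace(0,2*np.pi,60)
out=[]
for cam,x0,y0,W in(('scene',310,140,80),('top',260,150,60)):
    c=snap(cam,n+cam+'_raw'); f=400//W
    g=c['pixels'][y0:y0+W,x0:x0+W,::-1].copy();g=cv2.resize(g,None,fx=400/W,fy=400/W,interpolation=cv2.INTER_CUBIC)
    for rad in(.012,.020):
        C=np.array([[*(e[:2]+w*rad*np.cos(t)),e[2]+rad*np.sin(t)] for t in th])
        cv2.polylines(g,[((proj(c,C)-[x0,y0]+.5)*400/W).astype(int)],True,(0,0,255),1)
    M=np.array([[*(m+u*xx+w*yy),.15] for xx,yy in((-.003,0),(.030,0))]);
    cv2.polylines(g,[((proj(c,M)-[x0,y0]+.5)*400/W).astype(int)],False,(0,255,0),1)
    out.append(g)
cv2.imwrite(f'pics/{n}.png',np.hstack(out))
E
python3 look2.py g9
```

```text
[0.53144713 0.09939489 0.16269653] [-0.34802371 -0.65388193 -1.27219248] 8.65 0.10920477963381256
x,y from gate mm -59.26653591988854 -0.4850292429521036 eye z 0.14999653265853818 yaw 15.629261990559542
```

View pics/g9.png

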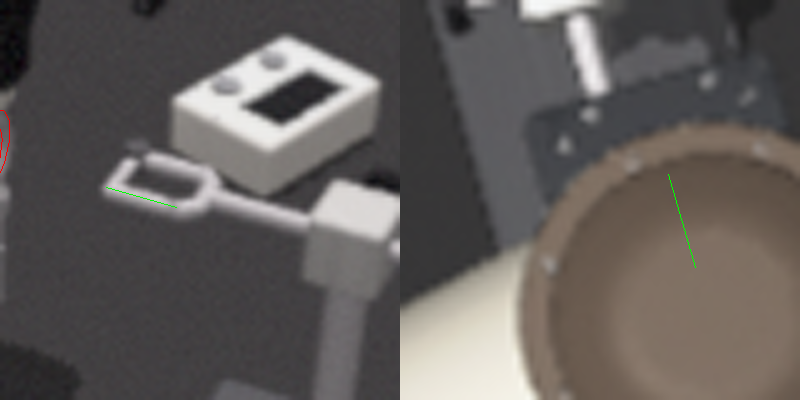

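>>> play_rows(
  deltas=[
    [0,-0.2,0,0,0,0,3],
    [0,-0.5,0,0,0,0,3],
    [0,-0.9,0,0,0,0,3],
    [0,-1.3,0,0,0,0,3],
    [0,-1.57,0,0,0,0,3],
    [0,-1.57,0,0,0,0,3],
    [0,-1.57,0,0,0,0,3],
  ],
)

```text
time_s: 9.45
tcp_pos: [0.569, 0.11, 0.1625]
ee_rot: [[0.269, -0.963, -0.001], [-0.963, -0.269, -0.0], [0.0, 0.001, -1.0]]
wrist_force: [0.1, 0.1, -1.2]
gripper_width: 0.107
```

```bash
sed -i "s/'scene',310,140,80/'scene',300,130,80/; s/'top',260,150,60/'scene',320,150,50/" look2.py; python3 look2.py g10
```

```text
[0.56901541 0.11001085 0.16251815] [ 0.09205489  0.05625177 -1.21268182] 9.45 0.1071689001750093
x,y from gate mm -20.22732560930021 -0.3629911390079383 eye z 0.14981815441821253 yaw 15.611014092816305
```

View pics/g10.png

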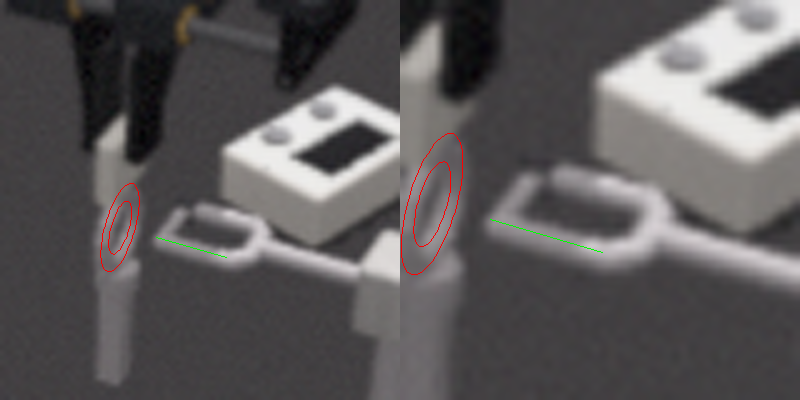

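>>> play_rows(
  deltas=[
    [0,-0.08,0,0,0,0,3],
    [0,-0.16,0,0,0,0,3],
    [0,-0.24,0,0,0,0,3],
    [0,-0.32,0,0,0,0,3],
    [0,-0.4,0,0,0,0,3],
    [0,-0.48,0,0,0,0,3],
    [0,-0.56,0,0,0,0,3],
    [0,-0.64,0,0,0,0,3],
    [0,-0.72,0,0,0,0,3],
    [0,-0.8,0,0,0,0,3],
  ],
)

```text
time_s: 10.55
tcp_pos: [0.5855, 0.1142, 0.1623]
ee_rot: [[0.269, -0.963, -0.007], [-0.963, -0.269, -0.003], [0.001, 0.008, -1.0]]
wrist_force: [-6.8, -1.8, 2.5]
gripper_width: 0.112
```

```bash
python3 look2.py g11
```

```text
[0.58550733 0.11416469 0.16231854] [-6.84123987 -1.76378177  2.51052103] 10.55 0.11191628892044565
x,y from gate mm -3.225881494095826 -0.7971693297028476 eye z 0.14961853637824907 yaw 15.617045631329091
```

View pics/g11.png

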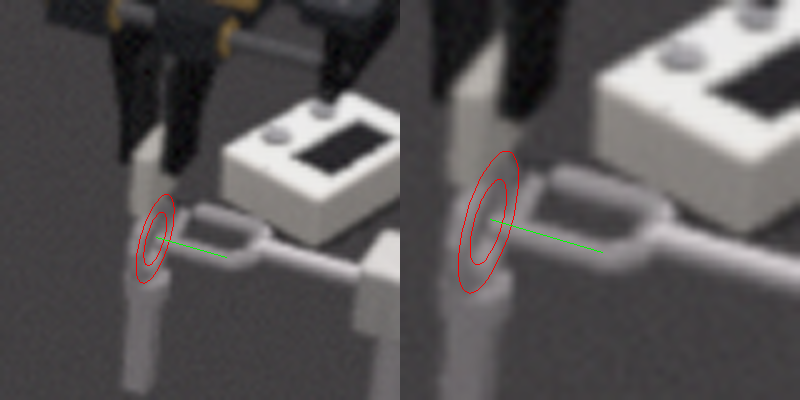

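```bash
cat > zoom.py <<'E'
from mv import *
from h import *
import sys
n=sys.argv[1]; s=r.sense(); c=snap('scene',n+'_raw')
g=c['pixels'][160:205,320:365,::-1]; g=cv2.resize(g,None,fx=13,fy=13,interpolation=cv2.INTER_CUBIC).astype(float)
g=np.clip((g-40)*1.3,0,255).astype(np.uint8); cv2.imwrite(f'pics/{n}.png',g)
print(s['time_s'],s['tcp_pos'],s['wrist_force'],s['moment'])
m=np.array([.5884,.1158]);a=np.deg2rad(15.6);u=np.array([np.cos(a),np.sin(a)]);w=np.array([-u[1],u[0]])
p=np.array(s['tcp_pos']);d=p[:2]-m;print('x,y',d@u*1e3,d@w*1e3,'F along u',np.array(s['wrist_force'])[:2]@u)
E
python3 zoom.py z3
```

```text
10.65 [0.58557923 0.1141518  0.16223636] [-5.77445241 -1.84322592  1.81883308] [-0.50042277  2.11789489  0.10430258]
x,y -3.1600927383708557 -0.8289207435654437 F along u -6.057416385086418
```

View pics/z3.png

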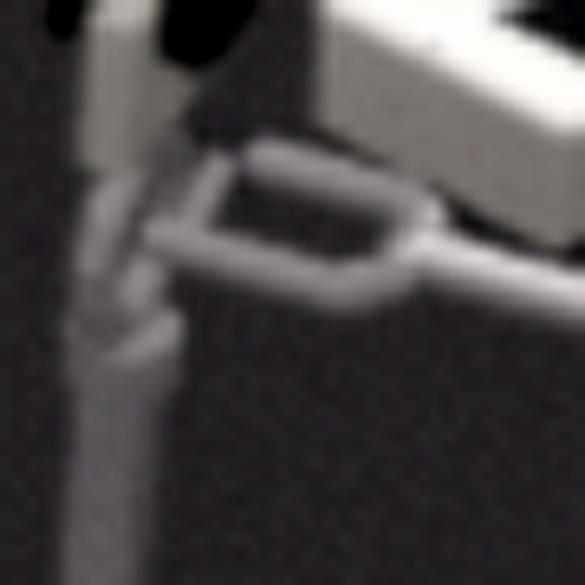

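```bash
python3 - <<'E'
from h import *
import glob
c=r.capture('scene')
m=np.array([.5884,.1158]);a=np.deg2rad(15.6);u=np.array([np.cos(a),np.sin(a),0])
G=c['pixels'].astype(float).mean(2)
for y in range(190,214,3):
    row=G[y,315:345]; print(y,row.astype(int))
for x,tilt in ((-3.2,0),(-3.2,3),(-3.2,5)):
    t=np.deg2rad(tilt); tcp=np.array([*(m+u[:2]*x*1e-3),.1623]); 
    piv=tcp+[0,0,.021]  # about paddle key z 114+..
    ax=-np.array([0,0,1])*np.cos(t)-u*np.sin(t)
    print(tilt,[proj(c,piv+ax*d)[0].round(1).tolist() for d in (.034,.062,.088,.112)])
E
```

```text
190 [ 67  65  65  65  62  63  65  66  64  66  81 102 105 107 105 103  99  87
  72  64  67  66  67  62  61  64  66  66  65  66]
193 [ 64  66  63  64  64  65  66  65  64  68  83 104 108 107 105 101  88  75
  64  65  64  64  65  63  63  64  64  67  66  64]
196 [ 63  62  64  65  64  65  63  63  66  73  90 105 106 106 104  96  88  69
  66  66  67  64  67  63  65  65  68  66  65  65]
199 [ 66  62  65  64  67  66  62  66  66  74  96 106 108 106 103  90  83  65
  65  64  64  67  66  65  64  66  63  64  66  62]
202 [ 64  66  62  67  64  63  67  65  65  79 105 107 107 108 103  89  79  66
  63  63  64  65  65  68  64  66  64  66  64  66]
205 [ 67  64  65  65  66  63  67  63  69  81 102 106 109 106 101  88  70  65
  64  64  65  64  66  63  62  64  64  65  63  63]
208 [63 62 64 66 64 64 66 64 65 67 78 81 87 94 81 67 64 64 66 63 65 65 66 63
 63 63 64 63 66 64]
211 [64 64 64 63 65 67 69 63 67 68 64 65 66 63 66 66 64 65 65 65 65 65 64 65
 63 64 64 66 65 65]
0 [[330.7, 177.2], [330.1, 187.7], [329.6, 197.1], [329.1, 205.6]]
3 [[330.0, 177.0], [328.8, 187.3], [327.7, 196.5], [326.7, 204.8]]
5 [[329.5, 176.8], [327.9, 186.9], [326.5, 196.1], [325.2, 204.3]]
```

>>> play_rows(
  deltas=[
    [0,-0.04,0,0,0,0,3],
    [0,-0.08,0,0,0,0,3],
    [0,-0.12,0,0,0,0,3],
    [0,-0.16,0,0,0,0,3],
    [0,-0.2,0,0,0,0,3],
  ],
)

```text
time_s: 11.25
tcp_pos: [0.5893, 0.1151, 0.162]
ee_rot: [[0.269, -0.963, -0.009], [-0.963, -0.269, -0.004], [0.001, 0.01, -1.0]]
wrist_force: [-8.2, -1.9, 1.5]
gripper_width: 0.112
```

```bash
python3 zoom.py z4
```

```text
11.25 [0.58926331 0.11507319 0.16196917] [-8.20485345 -1.93977567  1.5462701 ] [-0.63519093  2.73512329  0.2035968 ]
x,y 0.6360583012089248 -0.932196061788653 F along u -8.424251829762166
```

View pics/z4.png

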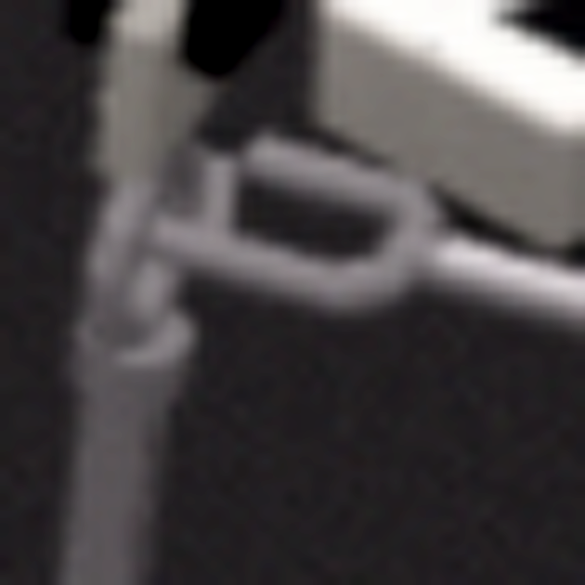

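>>> play_rows(
  deltas=[
    [0,-0.04,0,0,0,0,3],
    [0,-0.08,0,0,0,0,3],
    [0,-0.12,0,0,0,0,3],
    [0,-0.16,0,0,0,0,3],
    [0,-0.2,0,0,0,0,3],
  ],
)

```text
time_s: 11.8
tcp_pos: [0.5934, 0.1161, 0.1617]
ee_rot: [[0.269, -0.963, -0.011], [-0.963, -0.269, -0.004], [0.001, 0.012, -1.0]]
wrist_force: [-8.7, -2.0, 3.5]
gripper_width: 0.116
```

```bash
python3 zoom.py z5
```

```text
11.8 [0.59343243 0.11613446 0.16170484] [-8.73492036 -1.97528944  3.48054134] [-0.66299353  3.00058188  0.16982406]
x,y 4.936990276966741 -1.031178425968151 F along u -8.944342792730206
```

View pics/z5.png

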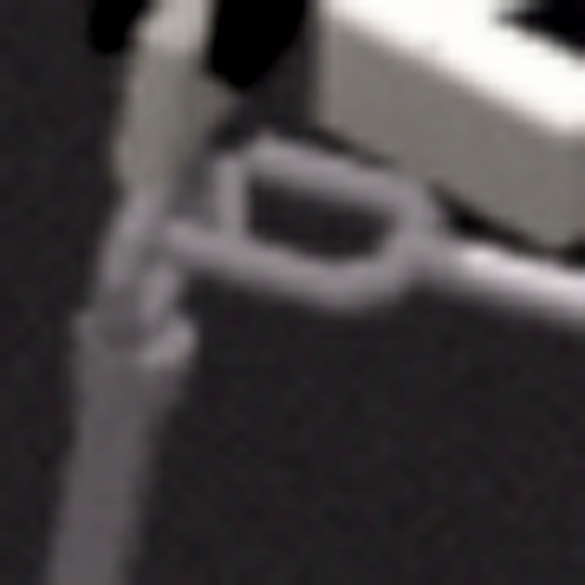

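>>> play_rows(
  deltas=[
    [0,0.1,0,0,0,0,3],
    [0,0.2,0,0,0,0,3],
    [0,0.4,0,0,0,0,3],
    [0,0.7,0,0,0,0,3],
    [0,1,0,0,0,0,3],
    [0,1.2,0,0,0,0,3],
    [0,1.2,0,0,0,0,3],
  ],
)

```text
time_s: 12.55
tcp_pos: [0.569, 0.1101, 0.1634]
ee_rot: [[0.269, -0.963, 0.001], [-0.963, -0.269, 0.001], [-0.0, -0.001, -1.0]]
wrist_force: [0.1, 0.2, -1.7]
gripper_width: 0.109
```

```bash
python3 zoom.py z6;python3 look2.py g12
```

```text
12.55 [0.56900259 0.11014964 0.16336164] [ 0.07828583  0.19100421 -1.65454206] [ 0.00830133 -0.05146646  0.0237367 ]
x,y -20.202348980386525 -0.22586882116734075 F along u 0.12676680350380212
[0.56938912 0.11025134 0.16335073] [ 0.73292867  0.1696345  -1.87610466] 12.6 0.11215631411218582
x,y from gate mm -19.802715962606644 -0.23185618188254029 eye z 0.15065072757627485 yaw 15.637942068032146
```

View pics/g12.png

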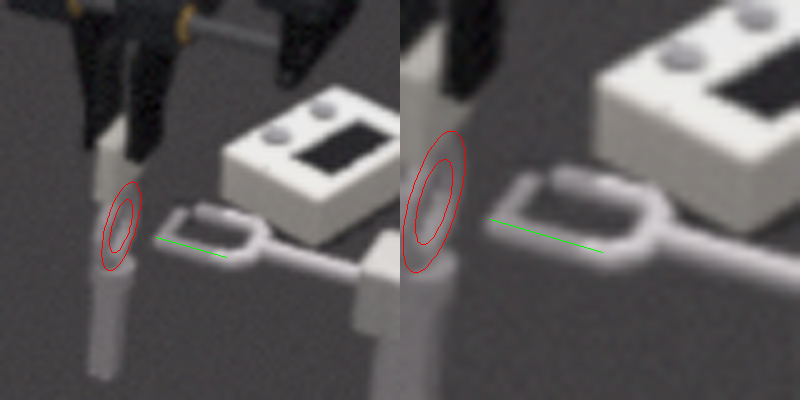

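>>> play_rows(
  deltas=[
    [0.08,0,0,0.3,0,0,3],
    [0.16,0,0,0.6,0,0,3],
    [0.16,0,0,0.6,0,0,3],
    [0.16,0,0,0.6,0,0,3],
  ],
)

```text
time_s: 13.1
tcp_pos: [0.5704, 0.1063, 0.163]
ee_rot: [[0.269, -0.962, 0.05], [-0.963, -0.269, 0.014], [0.0, -0.052, -0.999]]
wrist_force: [-0.2, 0.1, -1.2]
gripper_width: 0.109
```

```bash
cat > tilt.py <<'E'
# fit key pose in scene image: eye pos along u, w fixed, tilt in u-z plane, vertical offset
from fit import *
import sys
u_=np.deg2rad(15.6); u=np.array([np.cos(u_),np.sin(u_),0]); w=np.array([-u[1],u[0],0]); m=np.array([.5884,.1158,0])
def keypolys(x,y,z,t):
    # eye at x,y (stand, hook-true), z; tilt t: bottom toward +u positive
    k=np.array([-np.sin(t),0,0])@np.eye(3); ax=np.array([0,0,1])*np.cos(t)-u*np.sin(t); nx=u*np.cos(t)+np.array([0,0,1])*np.sin(t)
    e=m+u*x+w*y+[0,0,z]
    P=lambda a,b,h:e+nx*a+w*b+ax*h
    out=[np.array([P(a,b,h) for a in(-.006,.006) for b in(-.006,.006) for h in(-.08,-.026)])]
    th=np.linspace(0,2*np.pi,16,endpoint=False)
    out.append(np.array([P(.01*np.cos(q),.01*np.sin(q),h) for q in th for h in(-.029,-.018)]))
    return out
if __name__=='__main__':
    s=r.sense(); c=snap('scene','tilt_raw'); p=np.array(s['tcp_pos']); d=p-m
    x0,y0=d@u,d@w
    roi0=proj(c,m+u*(x0)+w*y0+[0,0,.11])[0].astype(int); roi=(roi0[0]-16,roi0[1]-8,roi0[0]+14,roi0[1]+24)
    G=c['pixels'].astype(float).mean(2)[roi[1]:roi[3],roi[0]:roi[2]]; L=np.clip((G-66)/38,0,1)
    f=lambda q:np.nansum((cover(c,roi,keypolys(q[0],y0-.0008,q[1],q[2]))-L)**2)
    q,v=fit(f,[x0,p[2]-.0127,0.],[.004,.004,.05])
    print('t',s['time_s'],'tcp x,y,z',x0*1e3,y0*1e3,p[2]*1e3,'F_u',np.array(s['wrist_force'])@u,'Fz',s['wrist_force'][2],'w',s['gripper_width']*87)
    print('eye x,z mm',q[:2]*1e3,'tilt deg',np.rad2deg(q[2]),'res',v)
E
python3 tilt.py; python3 zoom.py z7
```

```text
t 13.1 tcp x,y,z -19.857039347389282 -4.31963464023289 163.01910248682728 F_u -0.17080779025865966 Fz -1.2018112723355188 w 9.442315693918243
eye x,z mm [-22.0657 149.9739] tilt deg 1.4758726122628647 res 4.465541230234303
13.15 [0.57054182 0.10639897 0.16295589] [-0.23286424  0.64555484 -0.87017757] [ 0.05663308  0.1106783  -0.02251723]
x,y -19.728450428658153 -4.2523013250020085 F along u -0.050683629462316644
```

View pics/z7.png

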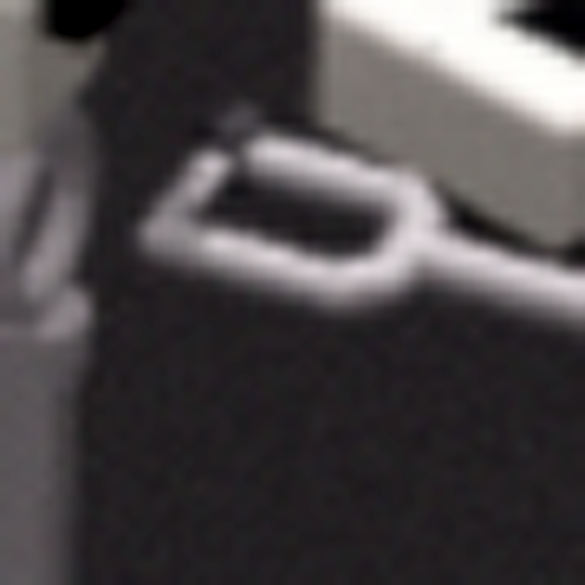

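>>> play_rows(
  deltas=[
    [0,-0.16,0.01,0,0,0,3],
    [0,-0.32,0.02,0,0,0,3],
    [0,-0.48,0.03,0,0,0,3],
    [0,-0.56,0.03,0,0,0,3],
    [0,-0.64,0.03,0,0,0,3],
    [0,-0.72,0.04,0,0,0,3],
    [0,-0.8,0.04,0,0,0,3],
    [0,-0.88,0.04,0,0,0,3],
    [0,-0.88,0.04,0,0,0,3],
  ],
)

```text
time_s: 14.1
tcp_pos: [0.5897, 0.1114, 0.1625]
ee_rot: [[0.269, -0.962, 0.046], [-0.963, -0.269, 0.012], [0.001, -0.048, -0.999]]
wrist_force: [-5.8, -1.1, 1.7]
gripper_width: 0.114
```

```bash
python3 tilt.py; python3 zoom.py z8
```

```text
t 14.1 tcp x,y,z 0.08546615442092557 -4.624808399295046 162.4707473795916 F_u -5.858314959022614 Fz 1.689788571064148 w 9.933639874403369
eye x,z mm [ -2.8944 149.9847] tilt deg -1.6084435894063789 res 4.98697743837046
14.15 [0.58965461 0.11134888 0.16249318] [-5.84599198 -1.15924372  0.60383065] [-0.40770749  1.94487885  0.08828867]
x,y 0.011396730785222754 -4.624537672935696 F along u -5.942384250838431
```

View pics/z8.png

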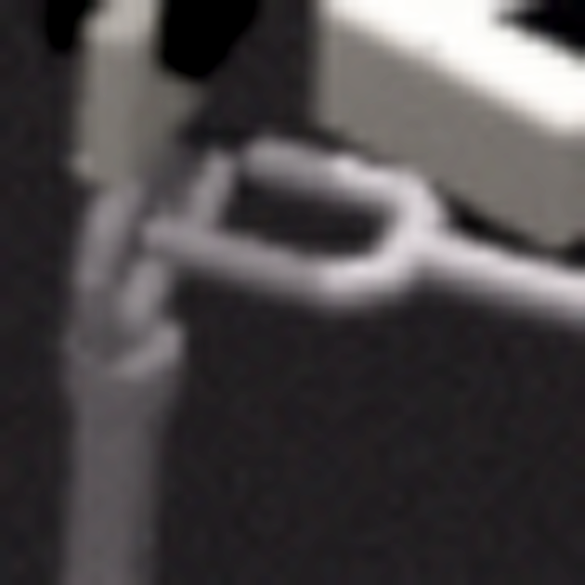

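>>> play_rows(
  deltas=[
    [0,-0.04,0,0,0,0,3],
    [0,-0.08,0,0,0,0,3],
    [0,-0.12,0.01,0,0,0,3],
    [0,-0.16,0.01,0,0,0,3],
    [0,-0.2,0.01,0,0,0,3],
    [0,-0.2,0.01,0,0,0,3],
  ],
)

```text
time_s: 14.8
tcp_pos: [0.5934, 0.1124, 0.162]
ee_rot: [[0.269, -0.962, 0.044], [-0.963, -0.269, 0.012], [0.0, -0.045, -0.999]]
wrist_force: [-6.2, -1.6, 0.3]
gripper_width: 0.113
```

```bash
python3 tilt.py; python3 zoom.py z9
```

```text
t 14.8 tcp x,y,z 3.899004900124379 -4.5793060404892065 162.00198146766033 F_u -6.400116128163392 Fz 0.3395019794928257 w 9.844897080154352
eye x,z mm [  0.2748 149.7664] tilt deg -2.4616123505337435 res 5.135649761224608
14.85 [0.59336945 0.11240648 0.16200715] [-6.42982899 -1.59406639  0.58963771] [-0.43791647  2.4102862   0.06511707]
x,y 3.8737990676072647 -4.60489637181459 F along u -6.621646639192836
```

View pics/z9.png

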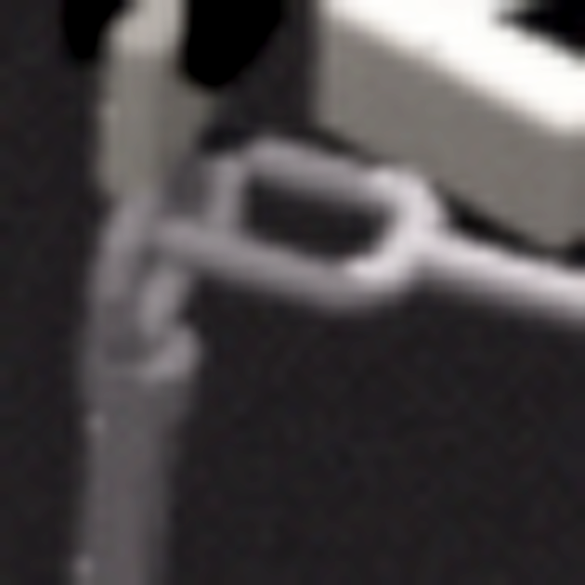

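>>> play_rows(
  deltas=[
    [0,-0.04,0,0.1,0,0,3],
    [0,-0.08,0,0.2,0,0,3],
    [0,-0.12,0.01,0.3,0,0,3],
    [0,-0.16,0.01,0.3,0,0,3],
    [0,-0.2,0.01,0.3,0,0,3],
    [0,-0.24,0.01,0.3,0,0,3],
    [0,-0.24,0.01,0.3,0,0,3],
  ],
)

```text
time_s: 15.6
tcp_pos: [0.5984, 0.1133, 0.1613]
ee_rot: [[0.269, -0.961, 0.067], [-0.963, -0.268, 0.017], [0.001, -0.069, -0.998]]
wrist_force: [-7.1, -3.6, -0.7]
gripper_width: 0.116
```

```bash
python3 tilt.py; python3 zoom.py z10
```

```text
t 15.6 tcp x,y,z 8.935787409309526 -5.126475901410805 161.2739169468557 F_u -7.832510758065076 Fz -0.6578994634661963 w 10.101564366953202
eye x,z mm [  5.0712 147.1399] tilt deg -1.7429374584414665 res 5.094926518856764
15.65 [0.59837069 0.11320153 0.16123635] [-6.79042983 -3.19227235 -0.82999345] [-1.09347241  2.42116871  0.09576225]
x,y 8.904614667592213 -5.184067019059278 F along u -7.398753128132145
```

View pics/z10.png

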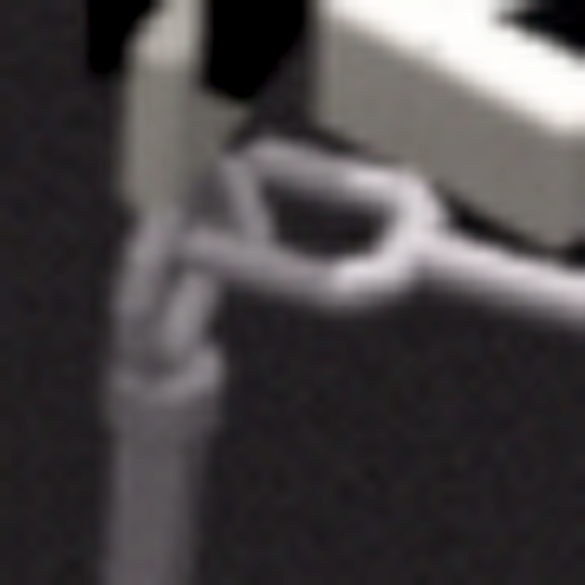

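>>> play_rows(
  deltas=[
    [-0.02,-0.04,-0.03,0.1,0,0,3],
    [-0.04,-0.08,-0.06,0.2,0,0,3],
    [-0.06,-0.12,-0.08,0.2,0,0,3],
    [-0.06,-0.16,-0.08,0.2,0,0,3],
    [-0.06,-0.2,-0.08,0.2,0,0,3],
    [-0.06,-0.24,-0.07,0.2,0,0,3],
    [-0.06,-0.24,-0.07,0.2,0,0,3],
  ],
)

```text
time_s: 16.4
tcp_pos: [0.6032, 0.1156, 0.163]
ee_rot: [[0.269, -0.96, 0.082], [-0.963, -0.268, 0.021], [0.002, -0.085, -0.996]]
wrist_force: [-7.4, -3.8, -1.6]
gripper_width: 0.117
```

```bash
python3 tilt.py; python3 zoom.py z11
```

```text
t 16.4 tcp x,y,z 14.234804155806101 -4.154196822635711 162.9802193079715 F_u -8.166150689458693 Fz -1.6245610969010214 w 10.171561305448009
eye x,z mm [  9.0164 147.5929] tilt deg -1.5944004642410035 res 5.477545073965066
16.45 [0.60324954 0.11561623 0.16296712] [-6.71849241 -5.12904406 -1.77074987] [-1.50691653  2.46240389  0.02578802]
x,y 14.253098975135002 -4.170338776241623 F along u -7.850302000263453
```

View pics/z11.png

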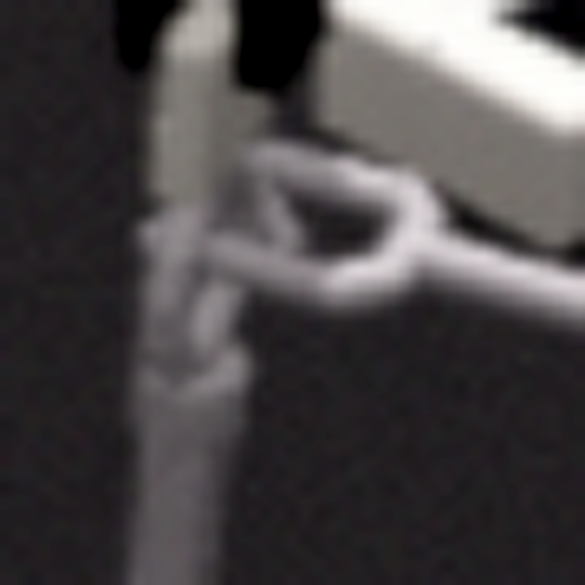

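>>> play_rows(
  deltas=[
    [-0.03,-0.04,-0.01,0.1,0,0,3],
    [-0.06,-0.08,-0.03,0.2,0,0,3],
    [-0.08,-0.12,-0.04,0.2,0,0,3],
    [-0.08,-0.16,-0.04,0.2,0,0,3],
    [-0.08,-0.2,-0.03,0.2,0,0,3],
    [-0.08,-0.2,-0.03,0.2,0,0,3],
  ],
)

```text
time_s: 17.1
tcp_pos: [0.6074, 0.1185, 0.1642]
ee_rot: [[0.269, -0.958, 0.099], [-0.963, -0.267, 0.025], [0.003, -0.102, -0.995]]
wrist_force: [-6.3, -5.4, -1.6]
gripper_width: 0.118
```

```bash
python3 tilt.py; python3 zoom.py z12
```

```text
t 17.1 tcp x,y,z 19.071630634286777 -2.516908494133955 164.1623802627317 F_u -7.488354187513292 Fz -1.6157049728702175 w 10.264257655921263
eye x,z mm [ 12.3532 146.5122] tilt deg -2.9367290962611627 res 5.805753633329486
17.15 [0.60747479 0.11848011 0.164147  ] [-5.30079536 -5.371473   -1.45808459] [-1.82032452  2.39075066  0.06081282]
x,y 19.09286213754502 -2.548212521945983 F along u -6.550023217199495
```

View pics/z12.png

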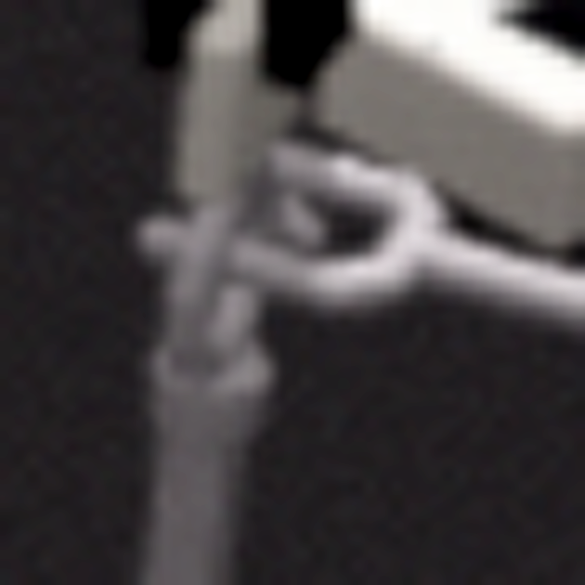

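>>> play_rows(
  deltas=[
    [0,-0.04,0,0.1,0,0,3],
    [0,-0.08,0,0.2,0,0,3],
    [0,-0.12,0.01,0.3,0,0,3],
    [0,-0.16,0.01,0.3,0,0,3],
    [0,-0.16,0.01,0.3,0,0,3],
  ],
)

```text
time_s: 17.7
tcp_pos: [0.6119, 0.1196, 0.1647]
ee_rot: [[0.269, -0.955, 0.125], [-0.963, -0.267, 0.032], [0.003, -0.129, -0.992]]
wrist_force: [-4.8, -5.8, -2.0]
gripper_width: 0.119
```

```bash
python3 tilt.py; python3 zoom.py z13
```

```text
t 17.7 tcp x,y,z 23.664497918697244 -2.610347345950405 164.68793115433203 F_u -6.156360643829067 Fz -1.9583249452618405 w 10.35842131589582
eye x,z mm [ 18.2849 147.1291] tilt deg -1.4085682825681491 res 6.113824911871923
17.75 [0.61195051 0.11964544 0.16468782] [-5.28017938 -5.18891601 -0.77332736] [-1.8917363   2.13372781 -0.03390269]
x,y 23.717089926990752 -2.6294145216924467 F along u -6.481073488452095
```

View pics/z13.png

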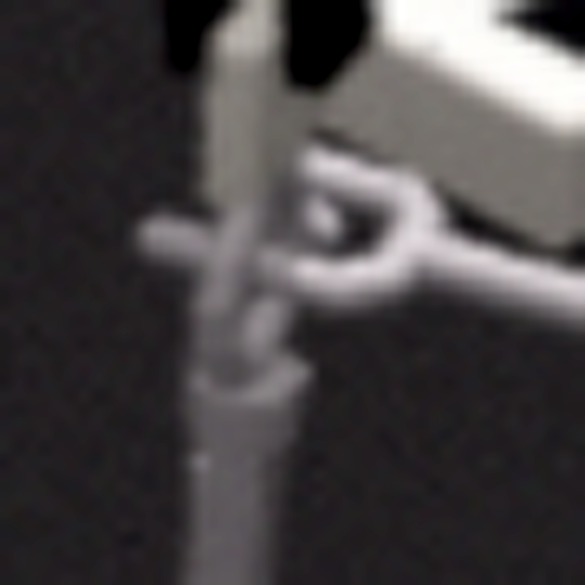

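>>> play_rows(
  deltas=[
    [0,-0.04,0,0.1,0,0,3],
    [0,-0.08,0.01,0.2,0,0,3],
    [0,-0.12,0.01,0.2,0,0,3],
    [0,-0.12,0.01,0.2,0,0,3],
  ],
)

```text
time_s: 18.2
tcp_pos: [0.6177, 0.1228, 0.1664]
ee_rot: [[0.269, -0.952, 0.149], [-0.963, -0.266, 0.041], [0.0, -0.155, -0.988]]
wrist_force: [-1.4, -2.2, -2.2]
gripper_width: 0.113
```

```bash
python3 tilt.py; python3 zoom.py z14
```

```text
t 18.2 tcp x,y,z 30.098137931084892 -1.1598134677037513 166.3937856564477 F_u -1.9693334374798273 Fz -2.1651788656753643 w 9.800960456534215
eye x,z mm [ 28.3522 145.9376] tilt deg 4.40161751958537 res 15.931561724521005
18.25 [0.61769216 0.12284331 0.16641309] [-2.35312958 -1.56555512 -1.79736712] [-0.71252848  1.15217565 -0.03528699]
x,y 30.10720077784775 -1.0933925824909587 F along u -2.6874551265159647
```

View pics/z14.png

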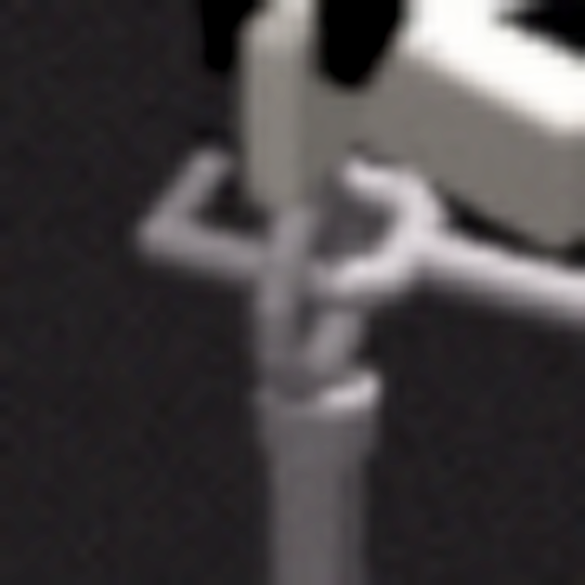

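>>> play_rows(
  deltas=[
    [0,0.08,-0.01,-0.3,0,0,3],
    [0,0.16,-0.02,-0.6,0,0,3],
    [0,0.24,-0.03,-1,0,0,3],
    [0,0.24,-0.03,-1,0,0,3],
    [0,0.24,-0.03,-1,0,0,3],
  ],
)

```text
time_s: 18.8
tcp_pos: [0.6133, 0.1223, 0.167]
ee_rot: [[0.27, -0.96, 0.07], [-0.963, -0.269, 0.02], [-0.0, -0.073, -0.997]]
wrist_force: [0.9, -0.1, -1.9]
gripper_width: 0.11
```

```bash
python3 tilt.py; python3 zoom.py z15; python3 - <<'E'
import cv2
g=cv2.imread('pics/z15_raw.png')[130:230,300:400]; cv2.imwrite('pics/w15.png',cv2.resize(g,None,fx=6,fy=6,interpolation=cv2.INTER_CUBIC))
E
```

```text
t 18.8 tcp x,y,z 25.78763213147704 -0.4123959398459132 167.04407474699704 F_u 0.8150011625719044 Fz -1.9010443548241929 w 9.5816247672237
eye x,z mm [ 22.9574 146.6174] tilt deg 1.6134960056655678 res 7.934191590200831
18.85 [0.61288945 0.12211606 0.16693273] [-0.47164352  0.49391258 -0.63064404] [-0.01988157  0.17037161 -0.0367263 ]
x,y 25.285833912896788 -0.5023012292047863 F along u -0.32144649737999015
```

View pics/w15.png

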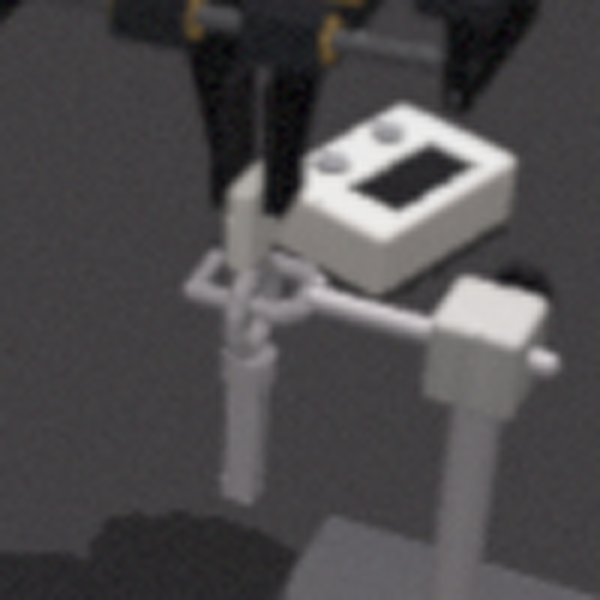

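>>> play_rows(
  deltas=[
    [0,0.08,0,-0.15,0,0,3],
    [0,0.16,0,-0.3,0,0,3],
    [0,0.16,0.04,-0.3,0,0,3],
    [0,0.16,0.08,-0.3,0,0,3],
    [0,0.16,0.1,-0.3,0,0,3],
    [0,0.16,0.1,-0.3,0,0,3],
    [0,0.16,0.1,-0.3,0,0,3],
  ],
)

```text
time_s: 19.6
tcp_pos: [0.6087, 0.1206, 0.164]
ee_rot: [[0.269, -0.962, 0.042], [-0.963, -0.269, 0.012], [0.0, -0.044, -0.999]]
wrist_force: [-0.3, 0.4, -1.3]
gripper_width: 0.112
```

```bash
python3 tilt.py; python3 zoom.py z16
```

```text
t 19.6 tcp x,y,z 20.79205053777744 -0.8455688478544986 163.97918741359462 F_u -0.16776276739613238 Fz -1.322635012049933 w 9.7678716221389
eye x,z mm [ 18.0215 144.0978] tilt deg -0.7820437024340533 res 7.899247319487726
19.65 [0.60868741 0.12060321 0.16400266] [ 0.39367361  0.36278109 -0.65560161] [-0.01114382  0.04995791 -0.01363035]
x,y 20.831754208362153 -0.8294201306592933 F along u 0.4767307123485936
```

View pics/z16.png

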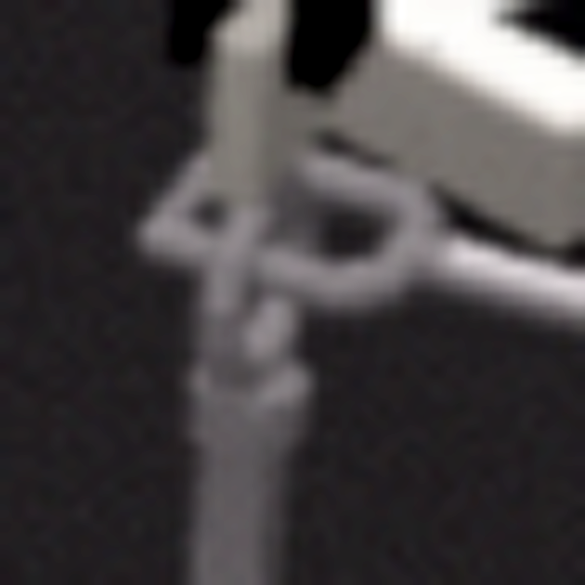

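>>> play_rows(
  deltas=[
    [0,0,0.03,0,0,0,3],
    [0,0,0.06,0,0,0,3],
    [0,0,0.08,0,0,0,3],
    [0,0,0.08,0,0,0,3],
    [0,0,0.08,0,0,0,3],
  ],
)

```text
time_s: 20.2
tcp_pos: [0.6087, 0.1206, 0.1619]
ee_rot: [[0.269, -0.962, 0.042], [-0.963, -0.269, 0.012], [0.0, -0.044, -0.999]]
wrist_force: [-0.2, 0.0, -1.2]
gripper_width: 0.112
```

```bash
python3 tilt.py; python3 -c "
from mv import *
for i in range(3):
    r.capture('scene'); print(r.sense()['wrist_force'])"
```

```text
t 20.2 tcp x,y,z 20.881979489061962 -0.8040277580172009 161.92565517628123 F_u -0.23466349812494577 Fz -1.1593118445751738 w 9.719192866873035
eye x,z mm [ 17.7664 143.3509] tilt deg -0.1932360481603075 res 9.862661993954871
[ 0.18496879  1.12088796 -1.25881058]
[-0.24844802  0.66739613 -0.63459646]
[-0.26966411  0.17073728 -1.40224615]
```

>>> play_rows(
  deltas=[
    [0,0,0.02,0,0,0,3],
    [0,0,0.04,0,0,0,3],
    [0,0,0.06,0,0,0,3],
    [0,0,0.06,0,0,0,3],
  ],
)

```text
time_s: 20.8
tcp_pos: [0.6087, 0.1206, 0.1603]
ee_rot: [[0.269, -0.962, 0.042], [-0.963, -0.269, 0.012], [0.0, -0.043, -0.999]]
wrist_force: [-0.7, -0.3, -1.4]
gripper_width: 0.107
```

```bash
python3 tilt.py; python3 -c "
from mv import *
for i in range(4):
    r.capture('scene'); print(r.sense()['wrist_force'])"
```

```text
t 20.8 tcp x,y,z 20.87018052629773 -0.8170437071005483 160.32936246100385 F_u -0.7034555957991566 Fz -1.4057751672264687 w 9.33178335161525
eye x,z mm [ 17.9412 142.7129] tilt deg -0.4199059546084432 res 12.965989535241611
[-0.54229409 -0.28916826 -1.7438808 ]
[-0.23836169 -1.1419499  -1.79854264]
[ 0.38410695 -0.2136759  -1.428834  ]
[-0.619243   -0.04821993 -1.09636896]
```

>>> play_rows(
  deltas=[
    [0,0,0.02,0,0,0,3],
    [0,0,0.04,0,0,0,3],
    [0,0,0.06,0,0,0,3],
    [0,0,0.06,0,0,0,3],
  ],
)

```text
time_s: 21.45
tcp_pos: [0.6088, 0.1207, 0.1589]
ee_rot: [[0.269, -0.962, 0.042], [-0.963, -0.269, 0.012], [0.0, -0.043, -0.999]]
wrist_force: [0.6, -1.3, -1.3]
gripper_width: 0.114
```

```bash
python3 tilt.py; python3 -c "
from mv import *
for i in range(4):
    r.capture('scene'); print(r.sense()['wrist_force'])"; python3 zoom.py z17
```

```text
t 21.45 tcp x,y,z 20.972938980222008 -0.8041557155060647 158.87367993567096 F_u 0.24337298622918468 Fz -1.3470594994831502 w 9.921822502435514
eye x,z mm [ 17.4161 142.9016] tilt deg 0.281815157942168 res 16.000602649372887
[-0.14605109  0.27318939 -0.83677109]
[ 0.40420527 -0.21909932 -1.13438279]
[-0.3600314   0.18002811 -1.53873785]
[-0.15135878 -0.52629319 -1.55454607]
21.7 [0.60888713 0.12067643 0.15902485] [-0.15135878 -0.52629319 -1.55454607] [0.03863768 0.0506612  0.04003063]
x,y 21.04380215700585 -0.8126021361665362 F along u -0.2873137776635099
```

View pics/z17.png

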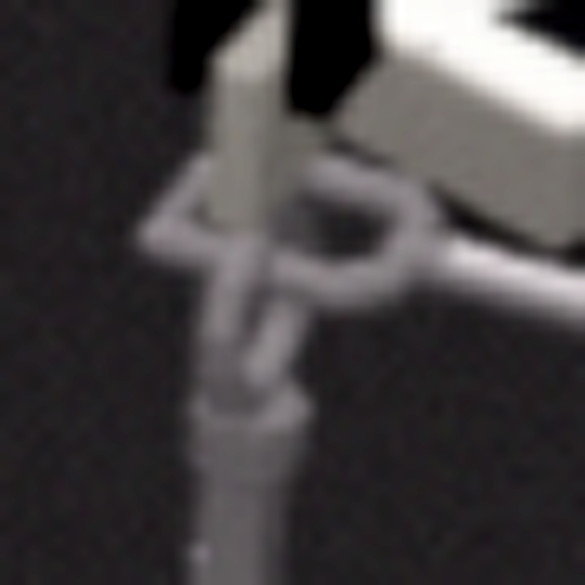

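>>> play_rows(
  deltas=[
    [0,0,0.03,0,0,0,3],
    [0,0,0.06,0,0,0,3],
    [0,0,0.09,0,0,0,3],
    [0,0,0.11,0,0,0,3],
    [0,0,0.11,0,0,0,3],
  ],
)

```text
time_s: 22.25
tcp_pos: [0.6092, 0.1209, 0.1567]
ee_rot: [[0.27, -0.962, 0.043], [-0.963, -0.269, 0.012], [-0.0, -0.044, -0.999]]
wrist_force: [-1.9, 0.7, 1.4]
gripper_width: 0.112
```

```bash
python3 -c "
from mv import *
for i in range(4):
    r.capture('scene'); print(r.sense()['wrist_force'])"; python3 zoom.py z18
```

```text
[-1.2629174   0.37048537  0.96918115]
[-0.84080228  0.53962988  1.29171028]
[-1.08142857  0.98190009  2.54381368]
[-0.60309337  0.15284825  2.01710424]
22.45 [0.60919193 0.12085458 0.15669774] [-0.60309337  0.15284825  2.01710424] [0.3654262  0.41618012 0.02756829]
x,y 21.385282160646636 -0.722983879079688 F along u -0.5397730372482897
```

View pics/z18.png

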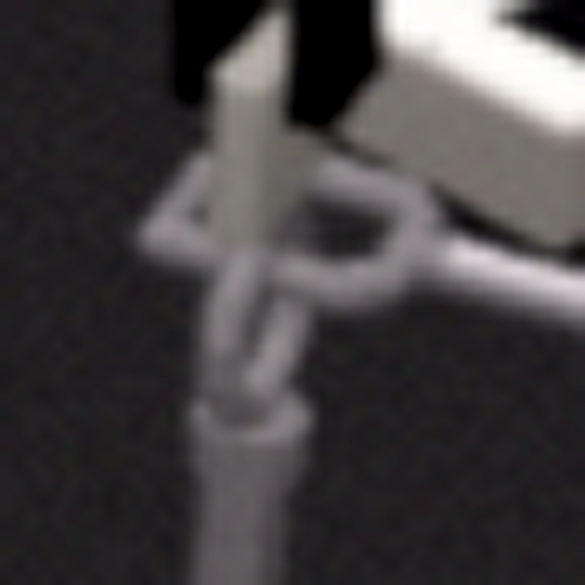

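>>> play_rows(
  deltas=[
    [0,0,-0.02,0,0,0,3],
    [0,0,-0.02,0,0,0,3],
    [0,0,-0.02,0,0,0,10],
    [0,0,-0.02,0,0,0,11],
    [0,0,-0.02,0,0,0,12],
    [0,0,-0.02,0,0,0,14],
    [0,0,-0.02,0,0,0,17],
    [0,0,-0.02,0,0,0,21],
    [0,0,-0.02,0,0,0,25],
    [0,0,-0.02,0,0,0,30],
    [0,0,-0.02,0,0,0,30],
    [0,0,-0.02,0,0,0,30],
  ],
)

```text
time_s: 23.7
tcp_pos: [0.609, 0.1207, 0.1568]
ee_rot: [[0.269, -0.962, 0.042], [-0.963, -0.269, 0.012], [-0.0, -0.044, -0.999]]
wrist_force: [-0.3, -0.1, -0.8]
gripper_width: 0.338
```

```bash
python3 zoom.py z19; python3 - <<'E'
import cv2
g=cv2.imread('pics/z19_raw.png')[130:230,290:390]; cv2.imwrite('pics/w19.png',cv2.resize(g,None,fx=6,fy=6,interpolation=cv2.INTER_CUBIC))
E
```

```text
23.7 [0.60897217 0.12069162 0.15675801] [-0.33542846 -0.11708561 -0.76150954] [0.08237416 0.06599184 0.01229456]
x,y 21.129799231565784 -0.8208353708345626 F along u -0.3545587805269339
```

View pics/w19.png

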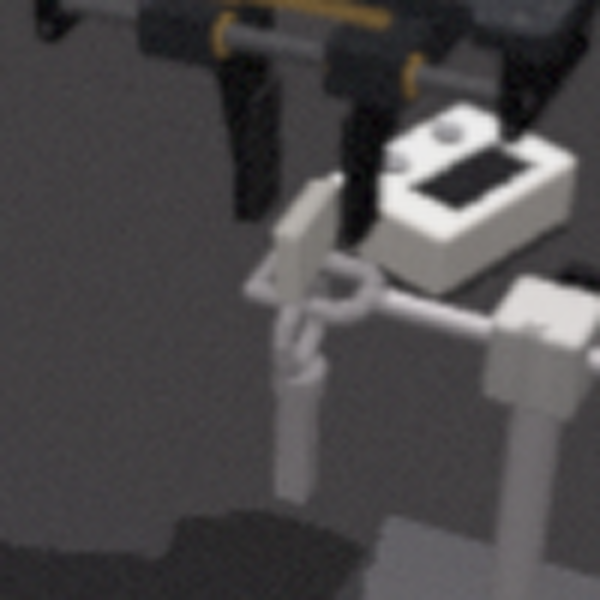

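>>> play_rows(
  deltas=[
    [0,-0.01,-0.2,0,0,0,30],
    [0,-0.02,-0.5,0,0,0,30],
    [0,-0.04,-0.9,0,0,0,30],
    [0,-0.06,-1.4,0,0,0,30],
    [0,-0.09,-2,0,0,0,30],
    [0,-0.12,-2.8,0,0,0,30],
    [0,-0.16,-3.6,0,0,0,30],
    [0,-0.2,-4.6,0,0,0,30],
    [0,-0.24,-5.4,0,0,0,30],
    [0,-0.24,-5.4,0,0,0,30],
  ],
)

```text
time_s: 24.75
tcp_pos: [0.6108, 0.121, 0.297]
ee_rot: [[0.27, -0.962, 0.05], [-0.963, -0.269, 0.014], [-0.0, -0.052, -0.999]]
wrist_force: [1.4, -1.2, -0.7]
gripper_width: 0.344
```

```bash
python3 zoom.py z20; python3 - <<'E'
import cv2
g=cv2.imread('pics/z20_raw.png')[130:230,290:390]; cv2.imwrite('pics/w20.png',cv2.resize(g,None,fx=6,fy=6,interpolation=cv2.INTER_CUBIC))
E
```

```text
24.75 [0.61081707 0.1210346  0.29697797] [ 1.4157333  -1.16489614 -0.71810439] [ 0.04957696  0.00282921 -0.0799087 ]
x,y 22.99897292927291 -0.9866265492211774 F along u 1.050317657214532
```

View pics/w20.png

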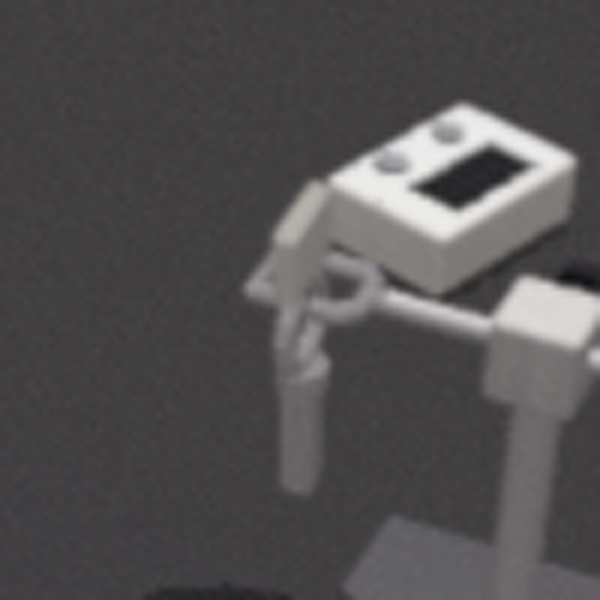

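>>> play_rows(
  deltas=[
    [0,0.3,-0.3,0,0,0,30],
    [0,1,-0.6,0,0,0,30],
    [0,2,-0.8,0,0,0,30],
    [0,3,-0.9,0,0,0,30],
    [0,4,-1,0,0,0,30],
    [0,5,-1,0,0,0,30],
    [0,6,-1,0,0,0,30],
    [0,6.6,-1,0,0,0,30],
    [0,7,-1,0,0,0,30],
    [0,7,-1,0,0,0,30],
  ],
)

```text
time_s: 25.8
tcp_pos: [0.4385, 0.0729, 0.3094]
ee_rot: [[0.27, -0.962, 0.042], [-0.963, -0.269, 0.012], [-0.0, -0.044, -0.999]]
wrist_force: [0.8, 0.6, 0.7]
gripper_width: 0.343
```

```bash
cat > chk.py <<'E'
from h import *
import sys
n=sys.argv[1]; a=snap('scene',n+'s')['pixels']; b=snap('top',n+'t')['pixels']
f=lambda g,x,y,W:cv2.resize(g[y:y+W,x:x+W,::-1],(390,390),interpolation=cv2.INTER_CUBIC)
cv2.imwrite(f'pics/{n}.png',np.hstack([f(a,310,145,70),f(b,255,135,70)]))
print(r.sense()['time_s'],r.sense()['wrist_force'])
E
python3 chk.py c1
```

```text
25.9 [-0.018198    1.41491131  0.15494757]
```

View pics/c1.png

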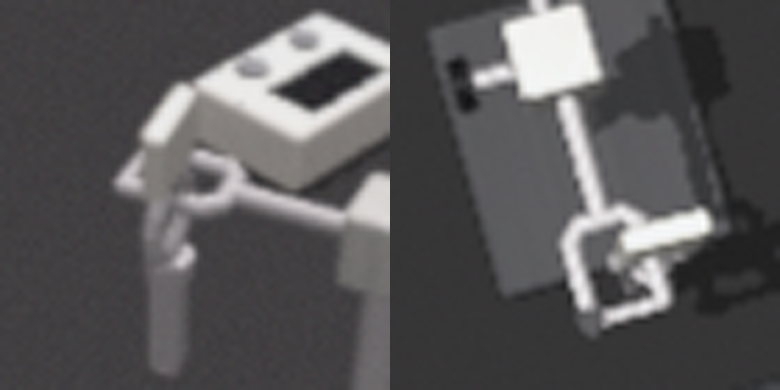

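>>> play_rows(
  deltas=[
    [0,0,0,0,0,0,30],
    [0,0,0,0,0,0,30],
    [0,0,0,0,0,0,30],
    [0,0,0,0,0,0,30],
    [0,0,0,0,0,0,30],
    [0,0,0,0,0,0,30],
    [0,0,0,0,0,0,30],
    [0,0,0,0,0,0,30],
    [0,0,0,0,0,0,30],
    [0,0,0,0,0,0,30],
    [0,0,0,0,0,0,30],
    [0,0,0,0,0,0,30],
  ],
)

```text
time_s: 27.1
tcp_pos: [0.4396, 0.0733, 0.3092]
ee_rot: [[0.269, -0.962, 0.042], [-0.963, -0.269, 0.012], [-0.0, -0.044, -0.999]]
wrist_force: [-0.1, 0.5, -0.2]
gripper_width: 0.346
```

>>> play_rows(
  deltas=[
    [0,0,0,0,0,0,30],
    [0,0,0,0,0,0,30],
    [0,0,0,0,0,0,30],
    [0,0,0,0,0,0,30],
    [0,0,0,0,0,0,30],
    [0,0,0,0,0,0,30],
    [0,0,0,0,0,0,30],
    [0,0,0,0,0,0,30],
    [0,0,0,0,0,0,30],
    [0,0,0,0,0,0,30],
    [0,0,0,0,0,0,30],
    [0,0,0,0,0,0,30],
  ],
)

```text
time_s: 28.3
tcp_pos: [0.4397, 0.0734, 0.3092]
ee_rot: [[0.269, -0.962, 0.042], [-0.963, -0.269, 0.012], [-0.0, -0.044, -0.999]]
wrist_force: [0.6, 0.7, 0.0]
gripper_width: 0.344
```

```bash
python3 chk.py c2; sed -i 's/pics\/{n}/pics\/{n}/' chk.py; for i in 3 4 5 6 7 8; do python3 chk.py c$i; done; python3 - <<'E'
import cv2,numpy as np
I=[cv2.imread(f'pics/c{i}s.png').astype(float) for i in range(1,9)]
for i in range(7): 
    D=np.abs(I[i+1]-I[i])[150:215,325:350].mean(2); print(i+1,D.max(),(D>15).sum())
a=cv2.imread('pics/scene0.png').astype(float); D=np.abs(a-I[-1]).mean(2)>40
n,l,s,c=cv2.connectedComponentsWithStats(D.astype(np.uint8))
print([(s[i].tolist()) for i in range(1,n) if s[i][4]>8])
E
```

```text
28.4 [-0.46091042 -0.79090034  0.13260089]
28.5 [ 0.27994322  1.00831293 -0.75099669]
28.6 [ 0.30768485 -0.82123282 -0.29327981]
28.7 [0.06096756 0.26586962 0.12971015]
28.8 [ 1.86627567  0.83165026 -0.09433359]
28.9 [-0.31574993  0.22883272 -0.637677  ]
29.0 [-0.8846573   0.50279269 -0.04530275]
1 7.0 0
2 7.333333333333333 0
3 7.333333333333333 0
4 7.333333333333333 0
5 6.666666666666667 0
6 7.0 0
7 8.666666666666666 0
[[246, 0, 6, 8, 15], [248, 0, 43, 36, 958], [309, 0, 67, 48, 1248], [97, 3, 41, 91, 1380], [279, 3, 9, 7, 24], [214, 21, 25, 31, 539], [323, 35, 6, 21, 83], [291, 36, 23, 25, 250], [139, 42, 12, 32, 213], [248, 50, 14, 33, 182], [271, 54, 11, 31, 209], [152, 68, 28, 36, 541], [142, 76, 11, 5, 29], [94, 93, 17, 22, 141], [134, 95, 33, 43, 810], [110, 104, 28, 36, 555], [166, 140, 9, 7, 41], [108, 148, 14, 22, 140], [152, 149, 27, 25, 278], [335, 160, 10, 21, 118], [161, 173, 7, 3, 9], [336, 182, 9, 13, 79], [181, 222, 20, 32, 336], [188, 255, 12, 6, 32], [181, 264, 18, 14, 110]]
```

View pics/c8.png

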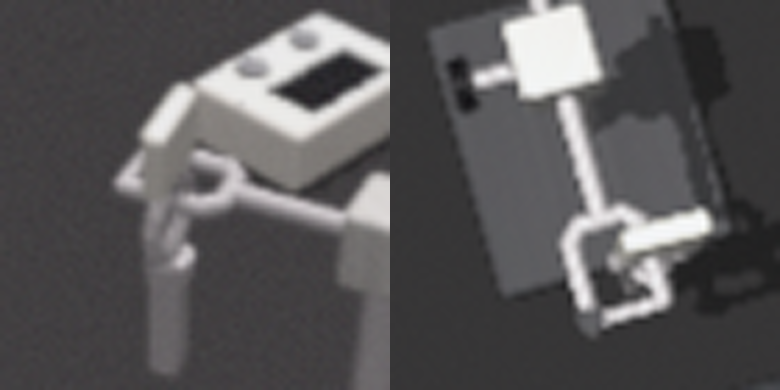

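View pics/c8s.png

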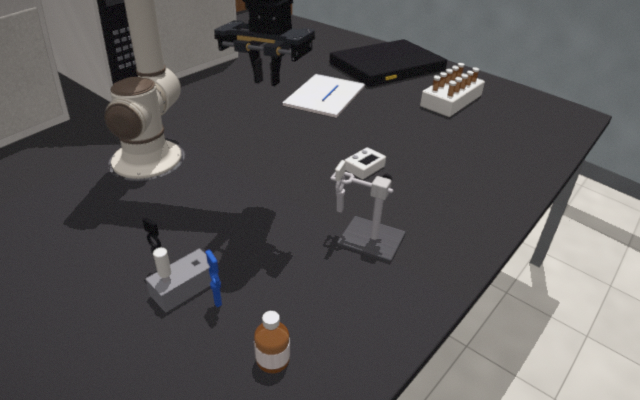

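```bash
python3 -c "
from station import r
print(r.finish_job())"
```

```text
the job is handed in; nothing more can be done
None
```

The steel key now hangs from the snap hook with the gate shut behind its eye, and I've handed the job in at about 29 s of the 72 s.

- **How it went:** I measured the hook about 13.5 mm further in than nominal. I drew the key out, pushed its eye through the gate, backed off the closed end, lowered the eye onto the tip bar and let go.
- **First push abandoned:** The key tilted about 7° in the fingers at 9 N, so I backed off. I re-aimed about 4 mm to the side, tilted the tool to compensate, and that push went through.
- **Forces:** The highest horizontal force I read was about 9 N. Readings came only at the end of each move, so I did not see the peak when the gate snapped. Just after the snap I read about 2 N, which may have been a light touch on the closed end.
- **Last checks:** Both cameras show the eye on the tip bar and the gate shut. The key looked upright and did not move across eight pictures over 3 s. Compared with the first scene picture, only the arm, its shadow and the key had changed. Wrist force was near zero and the gripper was well clear.
- **What disagreed:**
  - The fingertips looked about 20 mm shorter in the pictures than the stated tool point. I gripped slightly deeper than nominal because of that, but the grip was still shallow, which probably caused the tilt.
  - My picture-based height of the eye was also off by about 3 mm while lowering. I went by the contact force instead.

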